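Clear the ceramist's bench: jars chocked in their tray, casts to their pans

ROBOT

A 6-joint arm with a two-finger parallel gripper is mounted at the origin on the work surface. World frame = base frame: x ahead of the robot, y to its left, z up, the work surface at z = 0. Lengths are in m, angles in rad, forces in N, time in s.
With the tool pointing down it reaches from about 0.25 to 0.775 m from the base axis. Payload 4 kg.
Tool frame: the origin (TCP) lies midway between the tips of the shut fingers; the grasp point (between the pads) lies robot.tcp_to_grasp behind it (robot.tcp_to_grasp is the distance from the TCP to the grasp point, in m); y points along the fingers, x is the direction in which the jaws open and shut, and the axes are right-handed (so a half turn about y gives the same grasp; the last joint's range is limited). The gripper opens to 94 mm and grips with 3 to 60 N. Pads are 16 mm wide; open, the fingers measure 119 mm over their backs; the gripper's body (75 mm by 177 mm) begins 78 mm behind the grasp point.
Start: joints at [-1.424, 0.087, 1.371, -0, 1.684, -0.103], TCP at [0.136, -0.533, 0.206] pointing down, gripper open.
Joint ranges: [-3.1, 3.1], [-0.76, 2.03], [0.27, 2.55], [-1.08, 4.22], [0.17, 2.65], [-2.57, 2.57]. Speed limits (rad/s): [2.79, 2.79, 3.14, 3.14, 3.14, 3.14].

INTERFACE

Orientations are given as [roll, pitch, yaw] about the fixed x, y, z axes, in that order (R = Rz(yaw) Ry(pitch) Rx(roll)).
In Python, from bench import robot gives the robot as it stands.
- The arm moves only by the tool arm_command, never from a script. Its argument "series" is text: rows parted by semicolons, each of 7 numbers parted by spaces: the turn, a rotation vector about the tool's x, y, z in rad, then the shift along the tool's x, y, z in m, then the finger opening in m, from 0 to 0.094. A call has 1 to 12 rows; each row shifts and turns the pose as measured when the row begins, along the tool's axes as they then stand; what a row does not reach is not made up. A row lasts 1/10 s, in which the tool goes at most 50 mm and 8.59 degrees, less where a joint would pass 70% of its speed; a pose out of reach is approached as far as the arm can. A call with a gripper value outside its range is refused whole. The fingers move at their own pace and stop on an object; the grip force is fixed at half the most. Time passes only in rows, so rows that do not move let the fingers close. It gives the time, the measured TCP pose, the force and the opening at its end, in the units of the state.
- robot.get_obs(): the state, without advancing time (a new reading comes with each control period).
- robot.snapshot(name): name is "scene" or "top" or "wrist"; returns the picture (420x560x3 uint8, blue, green, red); there is no depth.
- robot.camera_params(name): a dict with "fx", "fy", "cx", "cy" (pixels), "distortion" ([k1, k2, p1, p2, k3] as OpenCV has them; the pictures are not rectified), "extrinsics" (4x4, takes a point from camera to world coordinates). Camera axes: x right, y up, looking along -z (the intrinsics and any distortion apply to the point x, -y, -z); pixel columns grow to the right and rows downward; lengths in m; the calibration is good to about 2 mm. A picture is of the moment at which its call begins: read the wrist's pose just before it. camera_params takes no time and is no camera call; for the wrist camera it gives the pose at the moment of the call.
- robot.close_job(): hands the job in, once; it reports no verdict.
Trained networks look in the newest picture that a camera, given by its name, has taken for a name from the list of things; names that differ only in an ending like _2 or _b are one class to them, and where a whole thing is asked for, a point or a joint stands for the part that bears it (a point fixed in the world has none). Each returns a list of dicts, best first, with "score" (0 to 1); they miss things now and then, are a little off and sometimes report something else, mostly with a low value. They report only what shows in the picture. A call takes as long as a camera call.
- robot.spot_in(camera, target): "centre" ([x, y, z] in m, in the coordinates of the camera as it stood for that picture, good to about 4 mm: the middle of the surface that is visible of it).
The state is a dict: "time": time; "joint_positions": joint angles; "qvel": joint speeds; "joint_torque": joint torques, N m; "tool_pos": TCP position; "ee_rot": TCP orientation; "wrist_force": force on the tool from outside, world axes, zero at the start; "wrist_torque": the same for the moment, N m; "width": finger opening in m.
Only numpy, scipy, OpenCV 4.12 (cv2) and the standard library are available. Lean on these libraries where they do the work, as an engineer would, in place of code of your own. Each camera call takes 0.05 s, during which the arm holds its last target.

TASK

Clear the ceramist's bench: lay the two powder jars on their sides across the jar tray, next to each other against its high end wall, and stand the rubber chock bar on its broad base across the tray close up to the row, so that the jars have next to no room to roll. Put each of the two loose plaster casts, teeth up and flat on the floor, into the work pan that already holds its opposing cast - the full arch with the full arch, the quadrant with the quadrant - without shifting the cast lying there. Set the jars and casts down, do not drop them, and let everything come to rest.

Things in the scene. Friction and masses are not known exactly. Their poses are not given: they have to be found in the camera images.
- jar_a: One of two identical powder jars, lying on its side on the bench at the start: a round clear plastic jar of pale powder with a white screw cap as wide as the jar, 34 mm diameter, 54 mm long, both ends flat, about 60 g. Origin at its centre (17 mm above what it lies on); its y axis runs along the jar towards the cap. It rolls if pushed sideways; it can be taken from above by its two ends (54 mm apart) or across its diameter.
- jar_b: The other powder jar, the same as jar_a and free to go in either place of the row.
- chock: Black rubber chock bar with a thin steel strip let into its top, about 90 g, standing on its broad base: 56 mm long (its y axis), 28 mm wide at the foot narrowing to 14 mm at the top (its x axis, the two long sides slope alike), 24 mm high. Its two ends are upright flat faces 56 mm apart. Origin at the centre of its underside, z up.
- lower_full: Loose full-arch plaster cast, tan, a horseshoe of 14 teeth on a trimmed base, about 140 g, lying teeth up. The base is 56 mm wide (y) by 56 mm (x) by 20 mm high, the teeth reach 35 mm. Origin at the centre of the underside; z up, x towards the front teeth. The back half of the base (x from -28 to 0 mm) has straight parallel sides 56 mm apart, square to y, good to grip; the front half is rounded with 28 mm radius.
- lower_quad: Loose quadrant plaster cast (a quarter of a mouth), tan, about 70 g, lying teeth up: a plain slab base 28 mm wide (x) by 52 mm long (y) by 20 mm high carrying one row of six teeth along y, up to 35 mm. Origin at the centre of the underside, z up. It can be taken by its ends (52 mm) or its sides (28 mm).
- pan_full: Work pan, fixed: open navy plastic tray, outside 120 mm (x) by 164 mm (y, its long way) by 30 mm high, walls and floor 3 mm thick (inside 114 by 158 mm), with a narrow rim 4 mm outwards and a finger lip at each end. Origin at the centre of its underside, floor surface 3 mm above it. It holds the full-arch upper cast in its -y half; its +y half is empty.
- pan_quad: Work pan, fixed, the same as pan_full in size and colour; it holds the quadrant upper cast in its +y half; its -y half is empty.
- jar_tray: Jar tray, fixed: open light grey tray, outside 120 mm (x) by 164 mm (y, its long way), walls and floor 3 mm thick (inside 114 by 158 mm). Walls 24 mm high except the end wall at +y, which is 55 mm high and whose inner face is 79 mm from the centre; the side walls step up towards it, to 36 and then 48 mm, over the last 28 mm. Origin at the centre of its underside, floor surface 3 mm above it. Empty at the start.
- upper_full: Full-arch upper cast (tan, teeth up, filled palate) lying loose in pan_full, same base size as lower_full, about 150 g. Origin at the centre of the underside, x towards the front teeth. It is the opposing cast of lower_full and stays where it is.
- upper_quad: Quadrant upper cast (tan, teeth up) lying loose in pan_quad, same size and axes as lower_quad. It is the opposing cast of lower_quad and stays where it is.

How it is judged:
By the outcome, as a careful person would: the job done as asked, in the order asked, and still so for the second after the job is handed in, with the robot touching nothing.
It also fails if it takes over 138 s, if anything falls off the work surface, if the arm or the gripper's body presses on something with over 40 N, if the wrist force passes 120 N, or if a joint passes its speed limit or range.

## Working session

There is one attempt and no reset: what is moved stays moved. The work goes in short steps, Python scripts to look and compute and a tool call to move; the robot and the scene stay as the last step left them, time stands still between calls to the robot, and variables do not carry over. Pictures are saved under pics/ and viewed, and the job is handed in when it is done.

Besides the shell and the picture viewer there is one more tool, called after "Request:" as name(argument=value, ...) on one line, values as JSON. arm_command: Moves the arm, as the interface text tells. Its arguments: {"type":"object","properties":{"series":{"type":"string"}},"required":["series"]}

```bash
ls -R . | head -30; mkdir -p pics
python3 - <<'E'
from bench import robot
import cv2
o=robot.get_obs(); print(o); print(robot.tcp_to_grasp)
for n in("scene","top","wrist"):
    cv2.imwrite(f"pics/{n}0.png",robot.snapshot(n)); print(n,robot.camera_params(n))
E
```

```text
.:
pics

./pics:
{'time': 0.0, 'joint_positions': array([-1.42413394e+00,  8.79414668e-02,  1.37222894e+00,  1.33833840e-06,
        1.68357809e+00, -1.03105617e-01]), 'qvel': array([-0.00064762,  0.00201105, -0.00024968,  0.00019784, -0.00086599,
       -0.0005638 ]), 'joint_torque': array([-1.68156203e-03, -3.40180600e+01, -3.02431583e+01,  7.16544525e-02,
        3.28214758e-02, -1.52534062e-04]), 'tool_pos': array([ 0.13586279, -0.53240216,  0.20432441]), 'ee_rot': array([-1.57057312,  0.00214426, -1.32102793]), 'wrist_force': array([-0.23393146,  0.25372151,  0.52564949]), 'wrist_torque': array([-0.03755733,  0.01710457,  0.00173899]), 'width': 0.09381575412301459}
0.0188
scene {'fx': 407.25981936696417, 'fy': 407.25981936696417, 'cx': 277.8620015259091, 'cy': 211.59010145687296, 'distortion': array([-0.07061424,  0.        ,  0.        ,  0.        ,  0.        ]), 'extrinsics': array([[ 0.12472021, -0.5135769 ,  0.84893088,  1.26819668],
       [ 0.99217591,  0.05969097, -0.10965378, -0.11079393],
       [ 0.00564214,  0.85596481,  0.5170033 ,  0.47667601],
       [ 0.        
[... 349 characters left out ...]
.00788671, -0.00852695],
       [ 0.0017036 ,  0.20867836,  0.97798284,  1.17493863],
       [ 0.        ,  0.        ,  0.        ,  1.        ]])}
wrist {'fx': 314.0827577925434, 'fy': 314.0827577925434, 'cx': 279.6316283243342, 'cy': 212.22152597152794, 'distortion': array([-0.04671447,  0.        ,  0.        ,  0.        ,  0.        ]), 'extrinsics': array([[ 2.47094398e-01,  9.40001832e-01,  2.35246495e-01,
         2.04277120e-01],
       [-9.68991245e-01,  2.39844942e-01,  5.94169259e-02,
        -5.16366144e-01],
       [-5.70662657e-04, -2.42633384e-01,  9.70117887e-01,
         3.82951214e-01],
       [ 0.00000000e+00,  0.00000000e+00,  0.00000000e+00,
         1.00000000e+00]])}
```

View pics/top0.png

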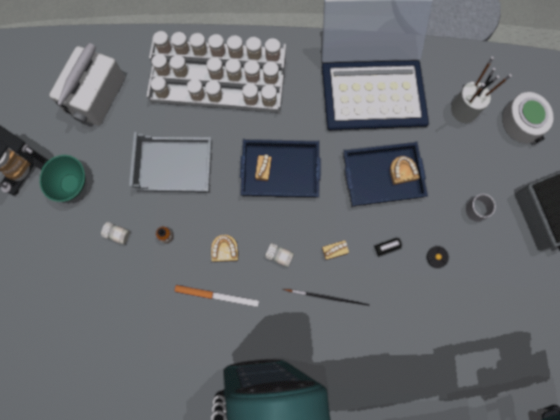

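View pics/scene0.png

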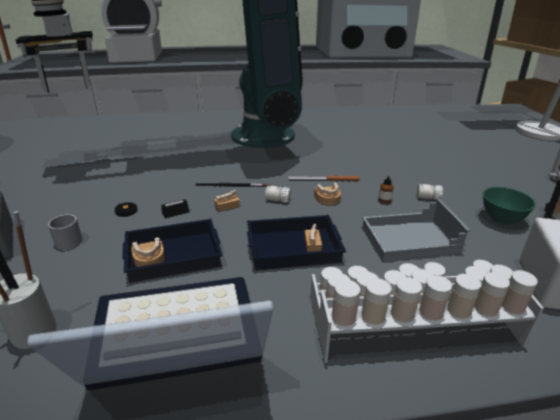

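View pics/wrist0.png

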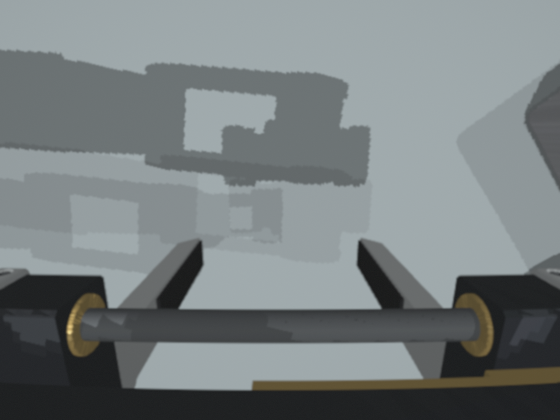

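```bash
cat > h.py <<'E'
import numpy as np, cv2
from bench import robot
from scipy.spatial.transform import Rotation as Rn
def cw(P,n,cp=None):
    cp=cp or robot.camera_params(n); T=cp["extrinsics"]; return T[:3,:3]@np.asarray(P)+T[:3,3]
def ray(px,cp,z):
    K=np.array([[cp["fx"],0,cp["cx"]],[0,cp["fy"],cp["cy"]],[0,0,1]])
    u=cv2.undistortPoints(np.array(px,float).reshape(-1,1,2),K,cp["distortion"]).reshape(-1,2)
    d=np.c_[u[:,0],-u[:,1],-np.ones(len(u))]@cp["extrinsics"][:3,:3].T
    o=cp["extrinsics"][:3,3]; return o+d*((z-o[2])/d[:,2])[:,None]
def proj(P,cp):
    T=cp["extrinsics"]; q=(np.asarray(P,float).reshape(-1,3)-T[:3,3])@T[:3,:3]
    K=np.array([[cp["fx"],0,cp["cx"]],[0,cp["fy"],cp["cy"]],[0,0,1]])
    q=q*[1,-1,-1]
    return cv2.projectPoints(q,np.zeros(3),np.zeros(3),K,cp["distortion"])[0].reshape(-1,2)
names="jar_a chock lower_full lower_quad pan_full pan_quad jar_tray upper_full upper_quad".split()
E
python3 - <<'E'
from h import *
cp=robot.camera_params("top")
for n in names:
    for r in robot.spot_in("top",n)[:4]:
        w=cw(r["centre"],"top",cp); print(n,round(r["score"],2),w.round(3),proj(w,cp).round())
E
```

```text
jar_a 0.81 [ 0.43  -0.004  0.03 ] [[279. 255.]]
jar_a 0.63 [0.463 0.356 0.026] [[116. 232.]]
chock 0.9 [ 0.457 -0.242  0.022] [[389. 248.]]
lower_full 0.56 [0.438 0.11  0.021] [[226. 250.]]
lower_full 0.5 [ 0.444 -0.126  0.024] [[336. 251.]]
lower_quad 0.59 [ 0.443 -0.127  0.022] [[336. 252.]]
pan_full 0.84 [ 0.623 -0.223  0.006] [[379. 175.]]
pan_quad 0.9 [ 0.631 -0.003  0.003] [[282. 168.]]
pan_quad 0.24 [0.633 0.251 0.005] [[171. 162.]]
jar_tray 0.63 [0.629 0.249 0.004] [[171. 164.]]
upper_full 0.72 [ 0.632 -0.269  0.023] [[401. 171.]]
upper_full 0.62 [0.618 0.034 0.024] [[265. 170.]]
upper_quad 0.8 [0.622 0.038 0.024] [[264. 169.]]
```

The top view shows the jar tray at (172,163) with its high wall to the left. pan_quad is at (281,168), pan_full at (385,174), the jars at (115,233) and (280,255), lower_full at (224,249), lower_quad at (336,250) and the chock at (388,246). Next I'll zoom in to get the yaws.

Run:
```python
import cv2,numpy as np
im=cv2.imread("pics/top0.png")
def c(x0,x1,y0,y1,n,s):
    cv2.imwrite(n,cv2.resize(im[y0:y1,x0:x1],None,fx=s,fy=s,interpolation=cv2.INTER_CUBIC))
c(90,250,215,275,"pics/c1.png",5); c(250,410,225,275,"pics/c2.png",5); c(120,280,125,205,"pics/c3.png",5); c(270,430,130,210,"pics/c4.png",5)
```

```text
(no output)
```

View pics/c1.png

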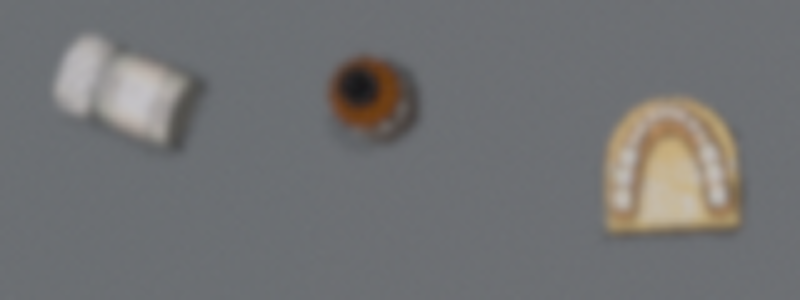

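View pics/c2.png

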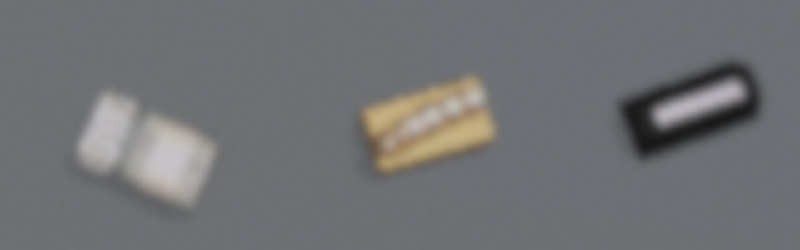

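View pics/c3.png

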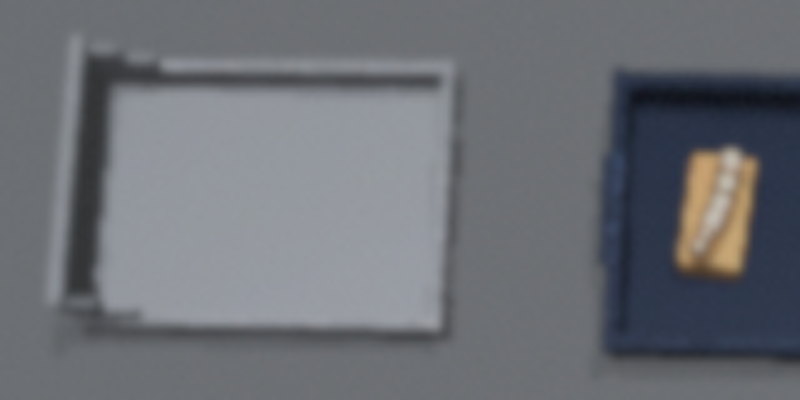

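View pics/c4.png

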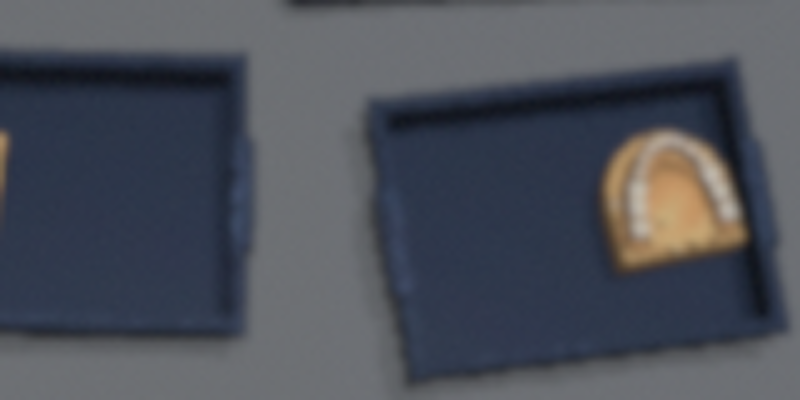

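Run:
```python
from h import *
cp=robot.camera_params("top")
def P(c,o,z): return ray(np.array(c)/5+np.array(o),cp,z)
def ang(a,b): d=b-a; return np.degrees(np.arctan2(d[1],d[0])).round(1)
c1=(90,215);c2=(250,225);c3=(120,125);c4=(270,130)
for n,c,o,z in [("chock",[(655,118),(748,90)],c2,.024),("jarA",[(203,179),(92,127)],c2,.022),("jarB",[(183,117),(72,72)],c1,.022)]:
    p=P(c,o,z);print(n,p.mean(0).round(4),"axis deg",ang(p[0],p[1]),np.linalg.norm(p[1]-p[0]).round(3))
p=P([(365,110),(475,78),(495,135),(380,172)],c2,.02);print("lq",p.mean(0).round(4),p.round(3).tolist(),ang(p[1],p[0]),ang(p[2],p[3]))
p=P([(605,232),(742,227),(672,97)],c1,.02);print("lf",p.round(4).tolist(),"y dir",ang(p[1],p[0]))
p=P([(370,100),(735,60),(785,328),(410,380)],c4,.03);print("panf",p.mean(0).round(4),p.round(3).tolist(),"ydir",ang(p[1],p[0]),ang(p[2],p[3]))
p=np.r_[P([(615,68)],c3,.03),P([(245,55),(243,333)],c4,.03),P([(605,350)],c3,.03)];print("panq",p.mean(0).round(4),p.round(3).tolist(),"ydir",ang(p[1],p[0]),ang(p[2],p[3]))
p=P([(455,62),(443,332)],c3,.024);q=P([(75,38),(50,303)],c3,.055)
print("tray",p.round(3).tolist(),q.round(3).tolist(),"ydir",ang(p[0],q[0]),ang(p[1],q[1]),"x dir",ang(p[1],p[0]),ang(q[1],q[0]),np.r_[p,q].mean(0).round(4))
```

```text
chock [ 0.4613 -0.2448  0.024 ] axis deg -71.2 0.043
jarA [ 0.4301 -0.006   0.022 ] axis deg 67.4 0.053
jarB [0.4596 0.3564 0.022 ] axis deg 71.8 0.056
lq [ 0.4484 -0.1266  0.02  ] [[0.453, -0.099, 0.02], [0.469, -0.146, 0.02], [0.445, -0.155, 0.02], [0.427, -0.106, 0.02]] 108.7 110.2
lf [[0.4107, 0.1402, 0.02], [0.4158, 0.0814, 0.02], [0.4708, 0.1151, 0.02]] y dir 95.0
panf [ 0.6228 -0.2322  0.03  ] [[0.671, -0.139, 0.03], [0.7, -0.305, 0.03], [0.576, -0.326, 0.03], [0.544, -0.159, 0.03]] ydir 99.7 100.7
panq [0.6241 0.0008 0.03  ] [[0.687, 0.087, 0.03], [0.69, -0.083, 0.03], [0.562, -0.085, 0.03], [0.558, 0.084, 0.03]] ydir 90.8 91.4
tray [[0.689, 0.16, 0.024], [0.564, 0.156, 0.024]] [[0.684, 0.327, 0.055], [0.562, 0.325, 0.055]] ydir 91.9 90.7 x dir 2.0 1.2 [0.6248 0.2421 0.0395]
```

```bash
cat >> h.py <<'E'
def plan(pos,yawdeg,n=None,step=.045):
    o=robot.get_obs(); p=o["tool_pos"]; R=Rn.from_euler("xyz",o["ee_rot"])
    T=Rn.from_euler("xyz",[-np.pi/2,0,np.radians(yawdeg)])
    d=np.asarray(pos)-p; rv=(R.inv()*T).as_rotvec()
    yaw=np.degrees(np.arctan2(R.as_matrix()[1,0],R.as_matrix()[0,0]))
    print("t",round(o["time"],2),"pos",p.round(4),"yaw",round(yaw,1),"w",round(o["width"],4),"F",o["wrist_force"].round(1),"rv",rv.round(3),"shift in tool now",R.inv().apply(d).round(4),"in tool after",T.inv().apply(d).round(4))
    # turn about y from yaw to target the literal way
    dy=yawdeg-yaw
    k=n or int(max(np.ceil(abs(dy)/8.4),np.ceil(np.linalg.norm(d)/step),1))
    out=[]
    for i in range(k):
        psi=np.radians(yaw+dy*i/k); Q=Rn.from_euler("xyz",[-np.pi/2,0,psi])
        s=Q.inv().apply(d/k); out.append(f"0 {-np.radians(dy)/k:.3f} 0 {s[0]:.3f} {s[1]:.3f} {s[2]:.3f}")
    print(k,"rows:"); print("; ".join(out))
E
python3 - <<'E'
from h import *
plan([.43,-.005,.16],67.4)
E
```

```text
t 0.6 pos [ 0.136  -0.533   0.2056] yaw -75.7 w 0.0936 F [-0.2  0.3  0.1] rv [ 0.    -2.497  0.   ] shift in tool now [-0.4389  0.0455  0.4154] in tool after [ 0.6004  0.0456 -0.0686]
18 rows:
0 -0.139 0 -0.024 0.003 0.023; 0 -0.139 0 -0.021 0.003 0.026; 0 -0.139 0 -0.017 0.003 0.029; 0 -0.139 0 -0.013 0.003 0.031; 0 -0.139 0 -0.009 0.003 0.032; 0 -0.139 0 -0.004 0.003 0.033; 0 -0.139 0 0.001 0.003 0.034; 0 -0.139 0 0.005 0.003 0.033; 0 -0.139 0 0.010 0.003 0.032; 0 -0.139 0 0.014 0.003 0.030; 0 -0.139 0 0.018 0.003 0.028; 0 -0.139 0 0.022 0.003 0.025; 0 -0.139 0 0.025 0.003 0.022; 0 -0.139 0 0.028 0.003 0.018; 0 -0.139 0 0.030 0.003 0.014; 0 -0.139 0 0.032 0.003 0.010; 0 -0.139 0 0.033 0.003 0.005; 0 -0.139 0 0.034 0.003 0.001
```

Request:
arm_command(series="0 -0.14 0 -0.024 0.003 0.023 0.094; 0 -0.14 0 -0.021 0.003 0.026 0.094; 0 -0.14 0 -0.017 0.003 0.029 0.094; 0 -0.14 0 -0.013 0.003 0.031 0.094; 0 -0.14 0 -0.009 0.003 0.032 0.094; 0 -0.14 0 -0.004 0.003 0.033 0.094; 0 -0.14 0 0.001 0.003 0.034 0.094; 0 -0.14 0 0.005 0.003 0.033 0.094; 0 -0.14 0 0.010 0.003 0.032 0.094; 0 -0.14 0 0.014 0.003 0.030 0.094; 0 -0.14 0 0.018 0.003 0.028 0.094; 0 -0.14 0 0.022 0.003 0.025 0.094")

```text
time: 1.8
tool_pos: [0.3232, -0.1668, 0.1686]
ee_rot: [-1.578, -0.002, 0.419]
wrist_force: [0.5, -1.0, -0.2]
width: 0.0936
```

Run:
```python
from h import *
plan([.43,-.005,.16],67.4)
```

```text
t 1.8 pos [ 0.3232 -0.1668  0.1686] yaw 24.0 w 0.0936 F [ 0.5 -1.  -0.2] rv [ 0.007 -0.758 -0.   ] shift in tool now [0.1633 0.0083 0.1045] in tool after [ 0.1904  0.0086 -0.0364]
6 rows:
0 -0.126 0 0.027 0.001 0.017; 0 -0.126 0 0.029 0.001 0.014; 0 -0.126 0 0.031 0.001 0.010; 0 -0.126 0 0.032 0.001 0.006; 0 -0.126 0 0.032 0.001 0.002; 0 -0.126 0 0.032 0.001 -0.002
```

Request:
arm_command(series="0 -0.126 0 0.027 0.001 0.017 0.094; 0 -0.126 0 0.029 0.001 0.014 0.094; 0 -0.126 0 0.031 0.001 0.01 0.094; 0 -0.126 0 0.032 0.001 0.006 0.094; 0 -0.126 0 0.032 0.001 0.002 0.094; 0 -0.126 0 0.032 0.001 -0.002 0.094; 0 0 0 0 0 0 0.094")

```text
time: 2.5
tool_pos: [0.4321, 0.0066, 0.1636]
ee_rot: [-1.583, 0.002, 1.214]
wrist_force: [-0.2, -0.2, 0.2]
width: 0.094
```

```bash
cat >> h.py <<'E'
def look(name,targets=()):
    o=robot.get_obs(); cp=robot.camera_params("wrist"); im=robot.snapshot("wrist"); cv2.imwrite(f"pics/{name}.png",im)
    import pickle; pickle.dump(cp,open(f"pics/{name}.pkl","wb"))
    for t in targets:
        for r in robot.spot_in("wrist",t)[:3]:
            w=cw(r["centre"],"wrist",cp); print(t,round(r["score"],2),w.round(4),proj(w,cp).round())
    return im,cp
E
python3 - <<'E'
from h import *
look("wa",["jar_a"]); plan([.43,-.005,.05],67.4)
E
```

```text
jar_a 0.79 [ 0.429  -0.003   0.0305] [[271. 203.]]
t 2.6 pos [0.4309 0.0042 0.1637] yaw 69.3 w 0.0942 F [-0.7 -0.  -0.2] rv [ 0.012  0.032 -0.004] shift in tool now [-0.0085  0.1138 -0.001 ] in tool after [-0.0088  0.1137 -0.0027]
3 rows:
0 0.011 0 -0.003 0.038 -0.001; 0 0.011 0 -0.003 0.038 -0.001; 0 0.011 0 -0.003 0.038 -0.001
```

View pics/wa.png

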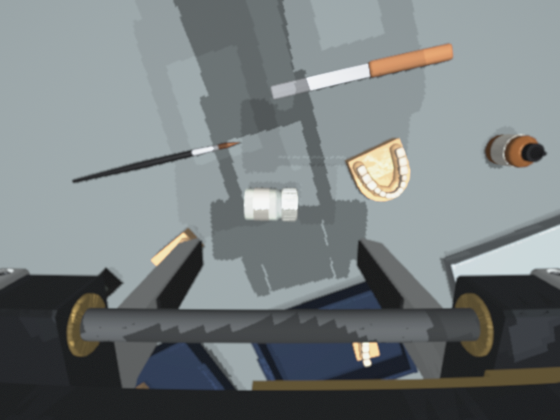

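The wrist view shows jar_a at (271,204), with its axis almost level in the image and so nearly along the jaws. Next I'll compute its axis and centre.

Run:
```python
from h import *
import pickle
cp=pickle.load(open("pics/wa.pkl","rb"))
p=ray([(244.5,204.5),(298,204.5)],cp,.026); print(p, np.degrees(np.arctan2(*(p[1]-p[0])[[1,0]])),p.mean(0))
plan([*p.mean(0)[:2],.002],67.4)
```

```text
[[ 0.42195992 -0.02978807  0.026     ]
 [ 0.44119195  0.02193468  0.026     ]] 69.60339638120624 [ 0.43157594 -0.0039267   0.026     ]
t 2.6 pos [0.4309 0.0042 0.1637] yaw 69.3 w 0.0942 F [-0.7 -0.  -0.2] rv [ 0.012  0.032 -0.004] shift in tool now [-0.0067  0.1618 -0.0015] in tool after [-0.0073  0.1617 -0.0037]
4 rows:
0 0.008 0 -0.002 0.040 -0.001; 0 0.008 0 -0.002 0.040 -0.001; 0 0.008 0 -0.002 0.040 -0.001; 0 0.008 0 -0.002 0.040 -0.001
```

Request:
arm_command(series="0.012 0 -0.004 -0.007 0.04 -0.002 0.094; 0 0 0 0 0.04 0 0.094; 0 0 0 0 0.04 0 0.094; 0 0 0 0 0.025 0 0.094; 0 0 0 0 0 0 0.094; 0 0 0 0 0 0 0.094")

```text
time: 3.2
tool_pos: [0.4311, -0.0113, 0.0186]
ee_rot: [-1.58, 0.001, 1.192]
wrist_force: [-0.0, 0.5, 0.7]
width: 0.0937
```

Run:
```python
from h import *
look("wa2",["jar_a"]); plan([.4316,-.0039,.005],69.6)
```

```text
jar_a 0.71 [ 0.4292 -0.0024  0.031 ] [[294. 252.]]
t 3.3 pos [ 0.432  -0.011   0.0195] yaw 68.3 w 0.0939 F [ 0.9  0.1 -0.1] rv [ 0.011 -0.022 -0.001] shift in tool now [0.0065 0.0144 0.0032] in tool after [0.0065 0.0145 0.0029]
1 rows:
0 -0.022 0 0.006 0.014 0.003
```

View pics/wa2.png

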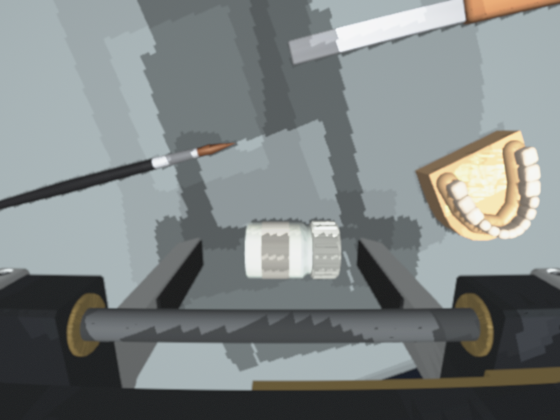

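The jar sits between the fingers at (293,250), about 6 mm off-centre, which agrees with the computed shift. Moving down and closing.

Request:
arm_command(series="0.011 -0.022 0 0.0065 0.013 0.003 0.094; 0 0 0 0 0.002 0 0.094; 0 0 0 0 0 0 0.05; 0 0 0 0 0 0 0.04; 0 0 0 0 0 0 0.04; 0 0 0 0 0 0 0.04; 0 0 0 0 0 0 0.04; 0 0 0 0 0 0 0.04")

```text
time: 4.1
tool_pos: [0.436, -0.0038, 0.0085]
ee_rot: [-1.58, -0.001, 1.217]
wrist_force: [0.5, 0.2, 0.0]
width: 0.0541
```

Run:
```python
from h import *
plan([.43,0,.1],69.6)
```

```text
t 4.1 pos [ 0.436  -0.0038  0.0085] yaw 69.7 w 0.0541 F [0.5 0.2 0. ] rv [0.01  0.002 0.001] shift in tool now [ 0.0016 -0.0916  0.0061] in tool after [ 0.0015 -0.0915  0.007 ]
3 rows:
0 0.001 0 0.000 -0.031 0.002; 0 0.001 0 0.000 -0.031 0.002; 0 0.001 0 0.000 -0.031 0.002
```

Request:
arm_command(series="0.01 0 0 0 -0.03 0 0.04; 0 0 0 0 -0.04 0 0.04; 0 0 0 0 -0.04 0 0.04; 0 0 0 0 -0.02 0 0.04; 0 0 0 0 0 0 0.04")

```text
time: 4.6
tool_pos: [0.4334, -0.0037, 0.1405]
ee_rot: [-1.563, 0.0, 1.217]
wrist_force: [1.0, -0.0, -0.8]
width: 0.0538
```

Run:
```python
from h import *
look("wa3",["jar_a"]); plan([.624,.28,.14],1.3)
```

```text
jar_a 0.63 [0.4234 0.0006 0.1594] [[282. 245.]]
t 4.7 pos [ 0.4316 -0.0034  0.1372] yaw 69.7 w 0.0539 F [-0.  -0.3 -0.5] rv [-0.011  1.194 -0.009] shift in tool now [ 0.3326 -0.0043 -0.0821] in tool after [ 0.1988 -0.0028  0.279 ]
9 rows:
0 0.133 0 0.037 -0.000 -0.009; 0 0.133 0 0.038 -0.000 -0.004; 0 0.133 0 0.038 -0.000 0.001; 0 0.133 0 0.038 -0.000 0.006; 0 0.133 0 0.036 -0.000 0.011; 0 0.133 0 0.035 -0.000 0.016; 0 0.133 0 0.032 -0.000 0.020; 0 0.133 0 0.029 -0.000 0.024; 0 0.133 0 0.026 -0.000 0.028
```

View pics/wa3.png

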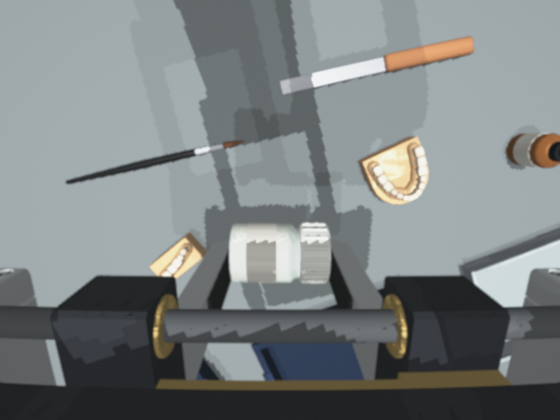

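The jar is firmly held between the pads, spanning (231–330, 221–283).

Run:
```python
from h import *
import pickle
cp=pickle.load(open("pics/wa3.pkl","rb"))
E=cp["extrinsics"]
# camera offset in tool frame check; find jar axis offset t (tool z) & height h s.t. silhouette tangents match rows 221,283
o=np.array([.4316,-.0034,.1372]);R=Rn.from_euler("xyz",[-np.pi/2,0,np.radians(69.7)]).as_matrix()
from scipy.optimize import least_squares
def sil(q):
    th=np.linspace(0,2*np.pi,90)
    P=o+(np.c_[np.zeros(90),q[1]+.017*np.cos(th),q[0]+.017*np.sin(th)])@R.T
    v=proj(P,cp)[:,1]; return [v.min()-221.5,v.max()-282.5]
r=least_squares(sil,[0,-.009]);print("tool z, tool y of jar axis",r.x.round(4),r.fun)
print("cam in tool",R.T@(E[:3,3]-o))
```

```text
tool z, tool y of jar axis [ 0.003  -0.0157] [0. 0.]
cam in tool [-0.00029341 -0.18220707  0.06626632]
```

Request:
arm_command(series="-0.011 0.133 -0.009 0.037 -0.003 -0.009 0.04; 0 0.133 0 0.038 0 -0.004 0.04; 0 0.133 0 0.038 0 0.001 0.04; 0 0.133 0 0.038 0 0.006 0.04; 0 0.133 0 0.036 0 0.011 0.04; 0 0.133 0 0.035 0 0.016 0.04; 0 0.133 0 0.032 0 0.02 0.04; 0 0.133 0 0.029 0 0.024 0.04; 0 0.133 0 0.026 0 0.028 0.04; 0 0 0 0 0 0 0.04; 0 0 0 0 0 0 0.04")

```text
time: 5.8
tool_pos: [0.6214, 0.2829, 0.1018]
ee_rot: [-1.579, 0.05, -0.034]
wrist_force: [-0.1, -0.7, -0.2]
width: 0.0539
```

Run:
```python
from h import *
look("wt1",["jar_tray"]); plan([.624,.28,.14],1.3)
```

```text
jar_tray 0.94 [0.6266 0.2911 0.0048] [[290. 203.]]
t 5.9 pos [0.6209 0.2822 0.1024] yaw -2.0 w 0.0542 F [-0.4 -0.7 -0.6] rv [ 0.007 -0.058 -0.05 ] shift in tool now [ 0.0013 -0.0377 -0.0023] in tool after [ 0.003  -0.0376 -0.0022]
1 rows:
0 -0.058 0 0.003 -0.038 -0.002
```

View pics/wt1.png

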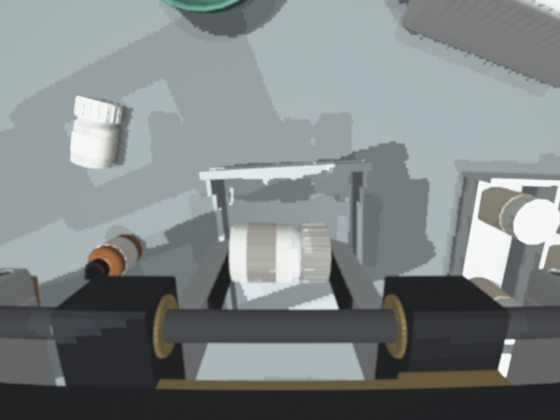

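Run:
```python
import cv2
im=cv2.imread("pics/wt1.png")
cv2.imwrite("pics/wt1c.png",cv2.resize(im[150:290,190:390],None,fx=4,fy=4,interpolation=cv2.INTER_CUBIC))
```

```text
(no output)
```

View pics/wt1c.png

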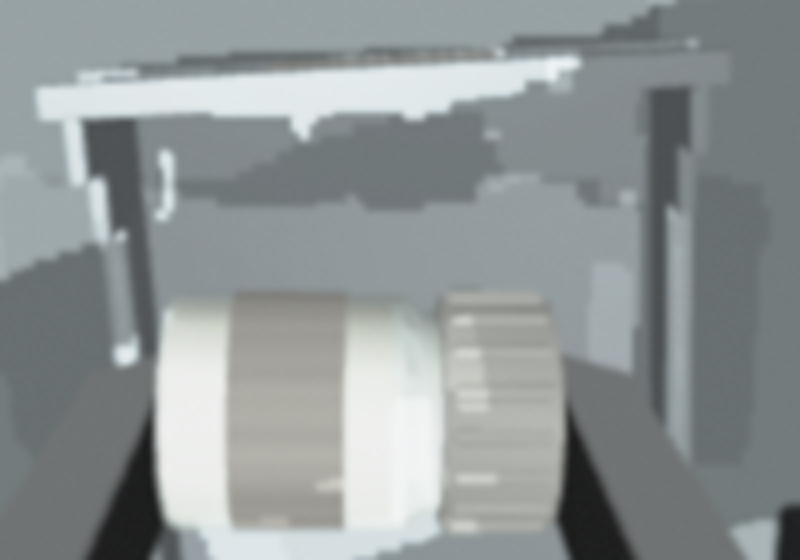

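Run:
```python
from h import *
import pickle
cp=pickle.load(open("pics/wt1.pkl","rb"))
p=ray([(199.3,180),(372,171),(199,172),(371.3,163)],cp,.055); print(p.round(4)); print(np.degrees(np.arctan2(*(p[1]-p[0])[[1,0]])),p[:2].mean(0))
# side walls: inner bottom corners etc.
pt=robot.camera_params("top")
print(proj([[.624,.321,.055]],cp))
plan([.626,.285,.09],1.3)
```

```text
[[0.5619 0.3209 0.055 ]
 [0.6864 0.324  0.055 ]
 [0.5623 0.3267 0.055 ]
 [0.6857 0.3297 0.055 ]]
1.439402509033639 [0.62416541 0.32243745 0.055     ]
[[284.0587744 177.4427066]]
t 5.9 pos [0.6209 0.2822 0.1024] yaw -2.0 w 0.0542 F [-0.4 -0.7 -0.6] rv [ 0.007 -0.058 -0.05 ] shift in tool now [0.0056 0.0121 0.0031] in tool after [0.0052 0.0124 0.0027]
1 rows:
0 -0.058 0 0.005 0.012 0.003
```

Request:
arm_command(series="0.007 -0.058 -0.05 0.004 0.012 0.003 0.04; 0 0 0 0 0.03 0 0.04; 0 0 0 0 0 0 0.04")

```text
time: 6.2
tool_pos: [0.6234, 0.2812, 0.0609]
ee_rot: [-1.571, -0.004, 0.024]
wrist_force: [-1.4, -0.9, -1.9]
width: 0.0539
```

Run:
```python
from h import *
plan([.624,.29,.018],1.4)
```

```text
t 6.2 pos [0.6234 0.2812 0.0609] yaw 1.4 w 0.0539 F [-1.4 -0.9 -1.9] rv [ 0.    -0.     0.004] shift in tool now [0.0006 0.0429 0.0088] in tool after [0.0008 0.0429 0.0088]
1 rows:
0 -0.000 0 0.001 0.043 0.009
```

Request:
arm_command(series="0 0 0.004 0.001 0.02 0.008 0.04; 0 0 0 0 0.02 0 0.04; 0 0 0 0 0 0 0.04; 0 0 0 0 0 0 0.04")

```text
time: 6.6
tool_pos: [0.6258, 0.2887, 0.0239]
ee_rot: [-1.568, -0.005, 0.022]
wrist_force: [0.2, 0.2, 0.5]
width: 0.0536
```

Run:
```python
from h import *
look("wt2",["jar_a"]); plan([.624,.302,.013],1.4)
```

```text
jar_a 0.67 [0.6231 0.2988 0.0418] [[274. 246.]]
jar_a 0.57 [0.4797 0.3592 0.0264] [[ 21. 128.]]
jar_a 0.23 [0.627  0.2943 0.0035] [[281. 232.]]
t 6.7 pos [0.6259 0.2887 0.0241] yaw 1.3 w 0.0538 F [ 0.1 -0.5 -0.8] rv [-0.003 -0.003  0.005] shift in tool now [-0.0017  0.0112  0.0133] in tool after [-0.0016  0.0111  0.0133]
1 rows:
0 -0.003 0 -0.002 0.011 0.013
```

View pics/wt2.png

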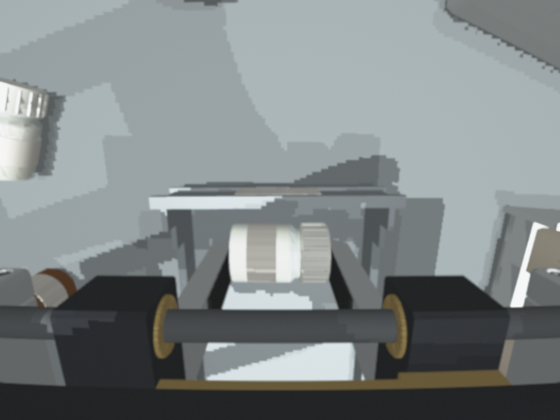

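The jar is inside the tray, short of the high wall, whose rim is at row 200. Next come small steps down and forward.

Request:
arm_command(series="0 0 0 -0.002 0.008 0.008 0.04; 0 0 0 0 0 0.004 0.04; 0 0 0 0 0.002 0.002 0.04; 0 0 0 0 0 0 0.04")

```text
time: 7.1
tool_pos: [0.6255, 0.3033, 0.0167]
ee_rot: [-1.57, -0.01, 0.022]
wrist_force: [0.8, -0.3, -1.7]
width: 0.0537
```

Run:
```python
from h import *
plan([.624,.302,.0115],1.4)
```

```text
t 7.1 pos [0.6255 0.3033 0.0167] yaw 1.3 w 0.0537 F [ 0.8 -0.3 -1.7] rv [-0.001 -0.002  0.01 ] shift in tool now [-0.0015  0.0051 -0.0013] in tool after [-0.0015  0.0052 -0.0013]
1 rows:
0 -0.002 0 -0.001 0.005 -0.001
```

Request:
arm_command(series="0 0 0.005 0 0.003 0 0.04; 0 0 0 0 0 0 0.04; 0 0 0 0 0.002 0 0.04; 0 0 0 0 0 0 0.04")

```text
time: 7.5
tool_pos: [0.6258, 0.3033, 0.0117]
ee_rot: [-1.569, -0.005, 0.022]
wrist_force: [0.6, -1.8, -0.1]
width: 0.0536
```

Run:
```python
from h import *
plan([.624,.302,.0115],1.4);look("wt3",["jar_a"]); plan([.624,.302,.0115],1.4)
```

```text
t 7.5 pos [0.6258 0.3033 0.0117] yaw 1.3 w 0.0536 F [ 0.6 -1.8 -0.1] rv [-0.002 -0.003  0.005] shift in tool now [-0.0019  0.0002 -0.0013] in tool after [-0.0019  0.0002 -0.0012]
1 rows:
0 -0.003 0 -0.002 0.000 -0.001
jar_a 0.93 [0.6251 0.3076 0.0339] [[278. 259.]]
jar_a 0.59 [0.4801 0.3581 0.023 ] [[ 13. 158.]]
t 7.6 pos [0.6258 0.3033 0.0117] yaw 1.3 w 0.0535 F [-0.1  0.1 -1.8] rv [-0.001 -0.003  0.006] shift in tool now [-0.0019  0.0002 -0.0013] in tool after [-0.0019  0.0002 -0.0012]
1 rows:
0 -0.003 0 -0.002 0.000 -0.001
```

View pics/wt3.png

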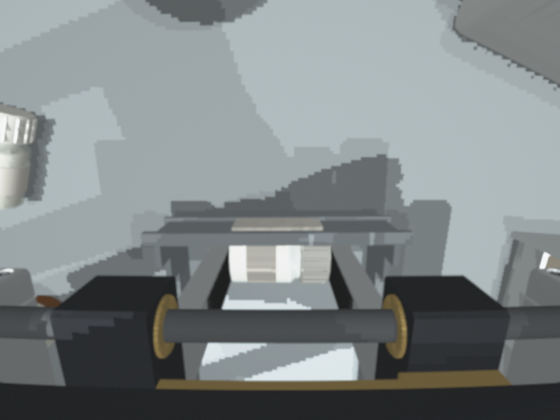

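The jar is right up to the wall, whose rim hides its far edge at row 240. Feeling for the floor.

Request:
arm_command(series="0 0 0 0 0.002 0 0.04; 0 0 0 0 0 0 0.04; 0 0 0 0 0.001 0 0.04; 0 0 0 0 0 0 0.04")

```text
time: 8.0
tool_pos: [0.6261, 0.3033, 0.0116]
ee_rot: [-1.569, -0.007, 0.022]
wrist_force: [-0.0, -1.9, -0.4]
width: 0.0536
```

Run:
```python
from h import *
plan([.624,.302,.0115],1.4)
```

```text
t 8.0 pos [0.6261 0.3033 0.0116] yaw 1.3 w 0.0536 F [-0.  -1.9 -0.4] rv [-0.002 -0.003  0.007] shift in tool now [-0.0022  0.0001 -0.0013] in tool after [-0.0022  0.0001 -0.0013]
1 rows:
0 -0.003 0 -0.002 0.000 -0.001
```

Request:
arm_command(series="0 0 0 0 0.003 0 0.04")

```text
time: 8.1
tool_pos: [0.6262, 0.3034, 0.0114]
ee_rot: [-1.569, -0.007, 0.022]
wrist_force: [-6.6, -3.9, 20.1]
width: 0.0537
```

Request:
arm_command(series="0 0 0 0 0.003 0.003 0.04")

```text
time: 8.2
tool_pos: [0.6262, 0.3035, 0.0115]
ee_rot: [-1.574, -0.007, 0.022]
wrist_force: [-5.7, -11.9, 14.3]
width: 0.0539
```

Contact with both floor and wall is confirmed. Releasing and rising.

Request:
arm_command(series="0 0 0 0 0 0 0.04; 0 0 0 0 0 0 0.07; 0 0 0 0 0 0 0.07; 0 0 0 0 0 0 0.07; 0 0 0 0 -0.01 0 0.07; 0 0 0 0 -0.02 0 0.07; 0 0 0 0 -0.04 0 0.07; 0 0 0 0 -0.04 0 0.07; 0 0 0 0 -0.03 0 0.094; 0 0 0 0 0 0 0.094")

```text
time: 9.2
tool_pos: [0.624, 0.3059, 0.1549]
ee_rot: [-1.571, -0.003, 0.023]
wrist_force: [0.2, 0.0, 1.1]
width: 0.0828
```

Run:
```python
from h import *
look("wt4",["jar_a"]); plan([.4596,.3564,.13],71.8)
```

```text
jar_a 0.9 [0.6264 0.3089 0.0367] [[281. 204.]]
jar_a 0.82 [0.4716 0.3578 0.0322] [[120. 149.]]
t 9.3 pos [0.6218 0.3049 0.149 ] yaw 1.3 w 0.0908 F [-0.2 -0.4 -0.4] rv [ 0.    -1.23  -0.007] shift in tool now [-0.1609  0.0196  0.0553] in tool after [-0.0017  0.019   0.1702]
9 rows:
0 -0.137 0 -0.018 0.002 0.006; 0 -0.137 0 -0.017 0.002 0.009; 0 -0.137 0 -0.016 0.002 0.011; 0 -0.137 0 -0.014 0.002 0.013; 0 -0.137 0 -0.012 0.002 0.015; 0 -0.137 0 -0.010 0.002 0.016; 0 -0.137 0 -0.008 0.002 0.017; 0 -0.137 0 -0.005 0.002 0.018; 0 -0.137 0 -0.003 0.002 0.019
```

View pics/wt4.png

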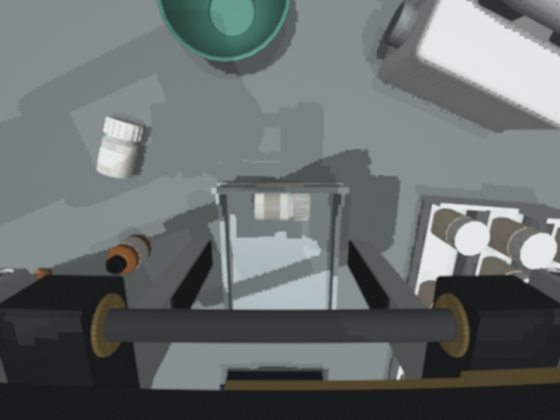

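The first jar lies flush against the high wall at (282,206). jar_b is at (121,148) and the amber bottle at (128,256).

Run:
```python
from h import *
import pickle
cp=pickle.load(open("pics/wt4.pkl","rb")); t=robot.camera_params("top"); s=robot.camera_params("scene")
p=ray([(126,119),(117,173)],cp,.024);print("jarB ends",p.round(4),p.mean(0).round(4),np.degrees(np.arctan2(*(p[0]-p[1])[[1,0]])))
for z in (0,.04,.06,.08):
  print(z,"bottle base/top from top(161,232) wrist(118,263)",ray([(161,232)],t,z).round(3),ray([(118,263)],cp,z).round(3), ray([(388,180)],s,z).round(3))
print(ray([(40,180)],t,.05),ray([(87,180)],t,.05), ray([(507,195)],s,.05))
```

```text
jarB ends [[0.4758 0.3861 0.024 ]
 [0.4621 0.334  0.024 ]] [0.4689 0.36   0.024 ] 75.26541964271998
0 bottle base/top from top(161,232) wrist(118,263) [[0.473 0.259 0.   ]] [[0.44  0.227 0.   ]] [[0.36  0.297 0.   ]]
0.04 bottle base/top from top(161,232) wrist(118,263) [[0.466 0.25  0.04 ]] [[0.462 0.244 0.04 ]] [[0.436 0.263 0.04 ]]
0.06 bottle base/top from top(161,232) wrist(118,263) [[0.463 0.245 0.06 ]] [[0.473 0.253 0.06 ]] [[0.474 0.246 0.06 ]]
0.08 bottle base/top from top(161,232) wrist(118,263) [[0.459 0.241 0.08 ]] [[0.484 0.262 0.08 ]] [[0.512 0.229 0.08 ]]
[[0.56812612 0.54032433 0.05      ]] [[0.57206571 0.42671826 0.05      ]] [[0.55550397 0.49957537 0.05      ]]
```

Request:
arm_command(series="0 -0.14 0 -0.017 0 0.006 0.094; 0 -0.14 0 -0.016 0 0.009 0.094; 0 -0.14 0 -0.015 0 0.011 0.094; 0 -0.14 0 -0.013 0 0.013 0.094; 0 -0.14 0 -0.011 0 0.015 0.094; 0 -0.14 0 -0.009 0 0.016 0.094; 0 -0.14 0 -0.007 0 0.017 0.094; 0 -0.14 0 -0.004 0 0.017 0.094; 0 -0.14 0 -0.002 0 0.018 0.094; 0 0 0 0 0 0 0.094")

```text
time: 10.3
tool_pos: [0.4458, 0.3494, 0.1172]
ee_rot: [-1.525, 0.041, 1.334]
wrist_force: [0.2, -0.2, -0.1]
width: 0.0938
```

Run:
```python
from h import *
look("wb1",["jar_b"]); plan([.469,.359,.05],75)
```

```text
jar_b 0.71 [0.4607 0.3581 0.034 ] [[298. 235.]]
jar_b 0.66 [0.5998 0.3077 0.02  ] [[280. 370.]]
t 10.4 pos [0.4478 0.3488 0.1174] yaw 76.2 w 0.0938 F [ 0.7 -0.6 -1.2] rv [-0.044  0.02  -0.041] shift in tool now [ 0.0177  0.0659 -0.021 ] in tool after [ 0.0153  0.0674 -0.0178]
2 rows:
0 0.010 0 0.007 0.034 -0.009; 0 0.010 0 0.008 0.034 -0.009
```

View pics/wb1.png

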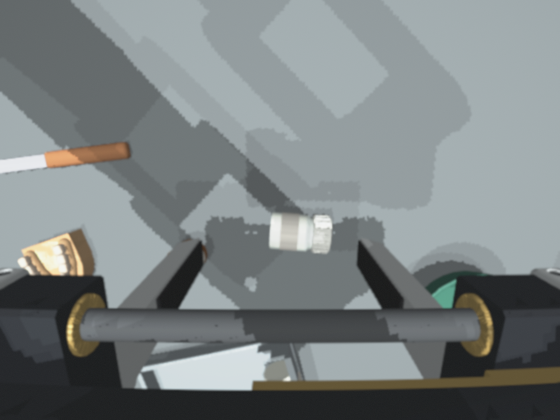

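jar_b spans (270,231) to (332,234), tilted slightly clockwise.

Run:
```python
from h import *
import pickle
cp=pickle.load(open("pics/wb1.pkl","rb"))
p=ray([(270,231),(332,234)],cp,.026);m=p.mean(0);print(p.round(4),m.round(4),np.degrees(np.arctan2(*(p[1]-p[0])[[1,0]])))
plan([m[0],m[1],.04],72.5)
```

```text
[[0.4535 0.3337 0.026 ]
 [0.4687 0.3871 0.026 ]] [0.4611 0.3604 0.026 ] 74.17698737473403
t 10.4 pos [0.4478 0.3488 0.1174] yaw 76.2 w 0.0938 F [ 0.7 -0.6 -1.2] rv [-0.043  0.063 -0.042] shift in tool now [ 0.0176  0.0763 -0.0135] in tool after [ 0.0151  0.0774 -0.0092]
2 rows:
0 0.032 0 0.007 0.039 -0.005; 0 0.032 0 0.007 0.039 -0.005
```

Request:
arm_command(series="-0.044 0.04 -0.041 0.01 0.02 -0.006 0.094; 0 0 0 0.004 0.03 -0.004 0.094; 0 0 0 0 0.015 0 0.094; 0 0 0 0 0 0 0.094")

```text
time: 10.8
tool_pos: [0.4643, 0.3576, 0.0475]
ee_rot: [-1.575, 0.0, 1.273]
wrist_force: [0.2, -0.5, -1.0]
width: 0.0937
```

Run:
```python
from h import *
look("wb2",["jar_b"]); plan([.461,.3600,.006],74)
```

```text
jar_b 0.83 [0.4579 0.3566 0.0321] [[277. 235.]]
t 10.9 pos [0.4653 0.3585 0.0499] yaw 73.0 w 0.0942 F [0.1 0.3 1.1] rv [ 0.006 -0.017  0.003] shift in tool now [0.0001 0.0439 0.0048] in tool after [0.0003 0.0439 0.0046]
1 rows:
0 -0.017 0 0.000 0.044 0.005
```

View pics/wb2.png

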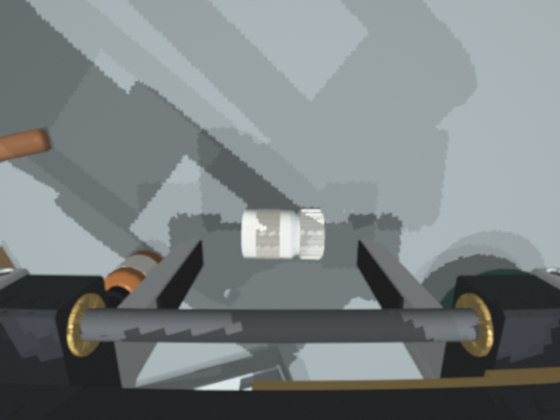

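Run:
```python
from h import *
import pickle
cp=pickle.load(open("pics/wb2.pkl","rb"))
o=np.array([.4653,.3585,.0499]);R=Rn.from_euler("xyz",[-np.pi/2,0,np.radians(73)]).as_matrix()
from scipy.optimize import least_squares
def sil(q):
    th=np.linspace(0,2*np.pi,90)
    P=np.c_[np.full(90,(283-280)*.0007),np.full(90,o[2]-.017)+.017*np.cos(th),q[0]+.017*np.sin(th)]@R.T+o
    v=proj(P,cp)[:,1]; return [v.min()-208,v.max()-260]
r=least_squares(sil,[0.]);print(r.x,r.fun)
```

```text
[0.00229408] [ 1.48932611 -1.53901934]
```

Request:
arm_command(series="0.006 -0.01 0.003 0 0.03 0.003 0.094; 0 0 0 0 0.01 0 0.094; 0 0 0 0 0 0 0.06; 0 0 0 0 0 0 0.04; 0 0 0 0 0 0 0.04; 0 0 0 0 0 0 0.04; 0 0 0 0 0 0 0.04; 0 0 0 0 0 0 0.04")

```text
time: 11.7
tool_pos: [0.4702, 0.3624, 0.0193]
ee_rot: [-1.583, -0.013, 1.279]
wrist_force: [-0.3, 0.2, -0.6]
width: 0.0531
```

Run:
```python
from h import *
plan([.461,.3600,.14],74)
```

```text
t 11.7 pos [0.4702 0.3624 0.0193] yaw 73.3 w 0.0531 F [-0.3  0.2 -0.6] rv [ 0.012 -0.012  0.012] shift in tool now [-0.0034 -0.1209  0.0066] in tool after [-0.0048 -0.1207  0.0082]
3 rows:
0 -0.004 0 -0.002 -0.040 0.003; 0 -0.004 0 -0.002 -0.040 0.003; 0 -0.004 0 -0.002 -0.040 0.003
```

It gripped too high, with z at 19 mm. Opening again and lowering.

Request:
arm_command(series="0 0 0 0 0 0 0.094; 0 0 0 0 0 0 0.094; 0 0 0 0 0 0 0.094; 0 0 0 0 0 0 0.094")

```text
time: 12.1
tool_pos: [0.4704, 0.3626, 0.0199]
ee_rot: [-1.584, -0.013, 1.28]
wrist_force: [0.0, 0.9, 0.6]
width: 0.083
```

Run:
```python
from h import *
look("wb3",["jar_b"]); plan([.4625,.3600,.007],74)
```

```text
jar_b 0.6 [0.4588 0.3607 0.0353] [[272. 245.]]
t 12.2 pos [0.4703 0.3626 0.0198] yaw 73.3 w 0.0903 F [-0.1 -0.5  0. ] rv [ 0.013 -0.012  0.013] shift in tool now [-0.0049  0.0127  0.0069] in tool after [-0.0047  0.0128  0.0068]
1 rows:
0 -0.012 0 -0.005 0.013 0.007
```

View pics/wb3.png

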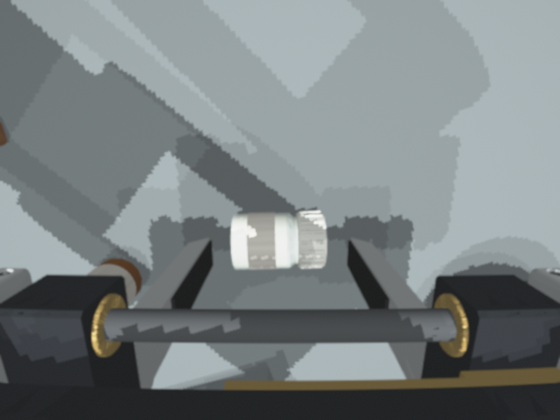

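Request:
arm_command(series="0.013 -0.008 0.012 -0.004 0.006 0.008 0.094; 0 0 0 0 0.004 0 0.094; 0 0 0 0 0 0 0.094")

```text
time: 12.5
tool_pos: [0.4606, 0.3609, 0.0085]
ee_rot: [-1.569, 0.0, 1.288]
wrist_force: [-1.0, 0.8, 0.4]
width: 0.0939
```

Run:
```python
from h import *
look("wb4"); plan([.4625,.3600,.007],74)
```

```text
t 12.55 pos [0.4605 0.3609 0.0086] yaw 73.8 w 0.0941 F [ 0.5 -0.3  0.2] rv [-0.002 -0.003 -0.   ] shift in tool now [-0.0003  0.0016 -0.0022] in tool after [-0.0003  0.0016 -0.0021]
1 rows:
0 -0.003 0 -0.000 0.002 -0.002
```

View pics/wb4.png

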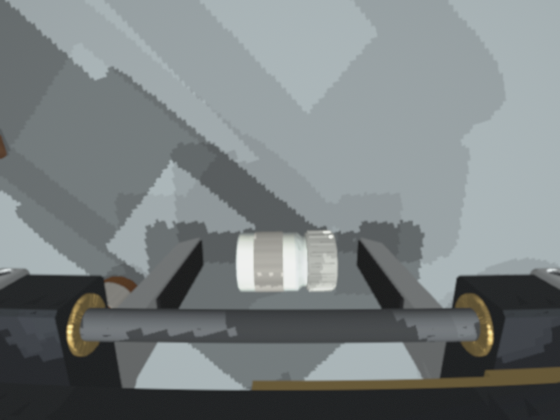

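The jar is centred between the fingers at (286,261). Closing.

Request:
arm_command(series="0 0 0 0 0 0 0.06; 0 0 0 0 0 0 0.04; 0 0 0 0 0 0 0.04; 0 0 0 0 0 0 0.04; 0 0 0 0 0 0 0.04; 0 0 0 0 0 0 0.04")

```text
time: 13.15
tool_pos: [0.461, 0.3612, 0.009]
ee_rot: [-1.57, -0.001, 1.288]
wrist_force: [-0.0, -0.3, -0.2]
width: 0.0536
```

Request:
arm_command(series="0 0 0 0 -0.03 0 0.04; 0 0 0 0 -0.04 0 0.04; 0 0 0 0 -0.04 0 0.04; 0 0 0 0 -0.02 0 0.04; 0 0 0 0 0 0 0.04; 0 0 0 0 0 0 0.04")

```text
time: 13.75
tool_pos: [0.4593, 0.3597, 0.14]
ee_rot: [-1.565, 0.005, 1.288]
wrist_force: [-0.3, -0.0, -1.7]
width: 0.0538
```

Run:
```python
from h import *
look("wb5"); plan([.624,.24,.135],1.4)
```

```text
t 13.8 pos [0.4593 0.3596 0.1397] yaw 73.8 w 0.0535 F [-0.1  0.3  0. ] rv [-0.002  1.264 -0.009] shift in tool now [-0.0689  0.0039 -0.1916] in tool after [ 0.1618  0.0047 -0.1236]
9 rows:
0 0.140 0 -0.008 0.001 -0.021; 0 0.140 0 -0.005 0.001 -0.022; 0 0.140 0 -0.001 0.001 -0.023; 0 0.140 0 0.002 0.001 -0.023; 0 0.140 0 0.005 0.001 -0.022; 0 0.140 0 0.008 0.001 -0.021; 0 0.140 0 0.011 0.001 -0.020; 0 0.140 0 0.013 0.001 -0.018; 0 0.140 0 0.016 0.001 -0.016
```

View pics/wb5.png

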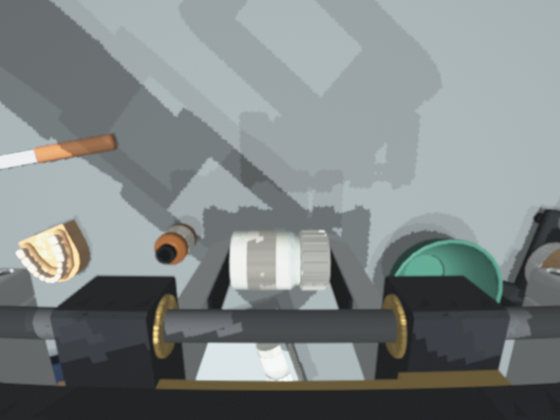

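jar_b is held squarely. Moving to the tray.

Request:
arm_command(series="0 0.14 0 -0.008 0 -0.021 0.04; 0 0.14 0 -0.005 0 -0.022 0.04; 0 0.14 0 -0.001 0 -0.023 0.04; 0 0.14 0 0.002 0 -0.023 0.04; 0 0.14 0 0.005 0 -0.022 0.04; 0 0.14 0 0.008 0 -0.021 0.04; 0 0.14 0 0.011 0 -0.02 0.04; 0 0.14 0 0.013 0 -0.018 0.04; 0 0.14 0 0.016 0 -0.016 0.04; 0 0 0 0 0 0 0.04; 0 0 0 0 0 0 0.04")

```text
time: 14.9
tool_pos: [0.6151, 0.2282, 0.1072]
ee_rot: [-1.591, 0.051, -0.021]
wrist_force: [0.1, -0.0, -0.7]
width: 0.0538
```

Run:
```python
from h import *
plan([.624,.25,.06],1.4)
```

```text
t 14.9 pos [0.6151 0.2282 0.1072] yaw -1.2 w 0.0538 F [ 0.1 -0.  -0.7] rv [ 0.019 -0.045 -0.052] shift in tool now [0.0108 0.0463 0.0229] in tool after [0.0094 0.0472 0.0215]
2 rows:
0 -0.023 0 0.004 0.024 0.011; 0 -0.023 0 0.004 0.024 0.011
```

Request:
arm_command(series="0.019 -0.045 -0.052 0.008 0.02 0.012 0.04; 0 0 0 0 0.03 0.009 0.04; 0 0 0 0 0 0 0.04; 0 0 0 0 0 0 0.04")

```text
time: 15.3
tool_pos: [0.6183, 0.251, 0.0528]
ee_rot: [-1.571, 0.003, 0.035]
wrist_force: [0.9, 0.5, -0.1]
width: 0.0538
```

Run:
```python
from h import *
look("wt5",["jar_a"]); plan([.624,.262,.022],1.4)
```

```text
jar_a 0.69 [0.6248 0.3094 0.0317] [[293. 152.]]
jar_a 0.55 [0.62   0.2538 0.0771] [[282. 263.]]
t 15.4 pos [0.6185 0.2507 0.0529] yaw 1.9 w 0.0538 F [-0.3 -0.5 -0.5] rv [-0.     0.009 -0.003] shift in tool now [0.0059 0.0309 0.0111] in tool after [0.0057 0.0309 0.0112]
1 rows:
0 0.009 0 0.006 0.031 0.011
```

View pics/wt5.png

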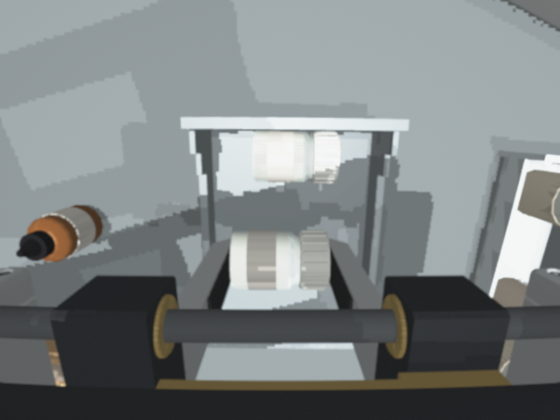

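Request:
arm_command(series="0 0.009 0 0.007 0.015 0.005 0.04; 0 0 0 0 0.015 0.004 0.04; 0 0 0 0 0 0 0.04; 0 0 0 0 0 0 0.04")

```text
time: 15.8
tool_pos: [0.628, 0.2611, 0.0239]
ee_rot: [-1.569, -0.002, 0.024]
wrist_force: [0.7, 0.1, -1.0]
width: 0.0536
```

Run:
```python
from h import *
look("wt6"); plan([.625,.273,.014],1.4)
```

```text
t 15.85 pos [0.6276 0.261  0.0236] yaw 1.4 w 0.0537 F [ 0.1 -0.3 -2.2] rv [-0.001 -0.     0.002] shift in tool now [-0.0024  0.0096  0.0121] in tool after [-0.0023  0.0096  0.0121]
1 rows:
0 -0.000 0 -0.002 0.010 0.012
```

View pics/wt6.png

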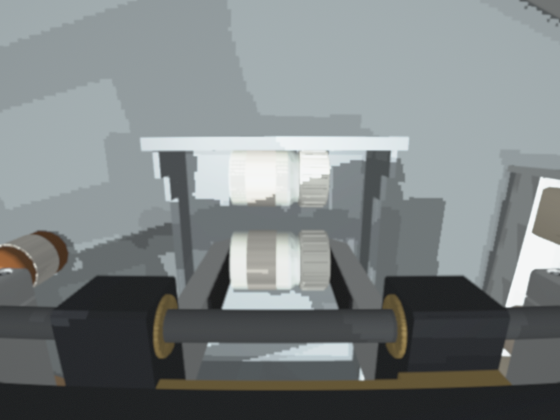

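The held jar is aligned with the placed one, with a gap of about 12 mm (rows 207–230).

Request:
arm_command(series="0 0 0 0 0.008 0.006 0.04; 0 0 0 0 0 0.003 0.04; 0 0 0 0 0.002 0 0.04; 0 0 0 0 0 0 0.04")

```text
time: 16.25
tool_pos: [0.6278, 0.2708, 0.0136]
ee_rot: [-1.569, -0.003, 0.024]
wrist_force: [0.4, -0.4, 0.1]
width: 0.0535
```

Request:
arm_command(series="0 0 0 0 0.003 0.002 0.04")

```text
time: 16.35
tool_pos: [0.6285, 0.2726, 0.0118]
ee_rot: [-1.569, -0.004, 0.024]
wrist_force: [-3.8, -6.8, 16.3]
width: 0.0539
```

Request:
arm_command(series="0 0 0 0 0.002 0.003 0.04")

```text
time: 16.45
tool_pos: [0.6291, 0.2743, 0.0119]
ee_rot: [-1.572, -0.006, 0.024]
wrist_force: [-3.3, -8.6, 9.2]
width: 0.054
```

Request:
arm_command(series="0 0 0 0 0 0.002 0.04; 0 0 0 0 0 0 0.07; 0 0 0 0 0 0 0.07; 0 0 0 0 0 0 0.07; 0 0 0 0 -0.01 0 0.07; 0 0 0 0 -0.02 0 0.07; 0 0 0 0 -0.04 0 0.07; 0 0 0 0 -0.04 0 0.07; 0 0 0 0 -0.03 0 0.094; 0 0 0 0 0 0 0.094")

```text
time: 17.45
tool_pos: [0.6278, 0.2761, 0.1597]
ee_rot: [-1.573, -0.006, 0.024]
wrist_force: [-0.1, 1.3, 0.7]
width: 0.0826
```

Run:
```python
from h import *
look("wt7",["jar_a"]); plan([.4613,-.2448,.13],-71.2)
plan([.4613,-.2448,.13],108.8)
```

```text
jar_a 0.82 [0.6301 0.2727 0.0372] [[281. 209.]]
jar_a 0.71 [0.6271 0.3105 0.0347] [[279. 170.]]
t 17.55 pos [0.6258 0.2753 0.154 ] yaw 1.4 w 0.0902 F [-0.6 -0.2  0.6] rv [0.006 1.266 0.002] shift in tool now [-0.1767  0.0272 -0.5159] in tool after [ 0.4394  0.024  -0.3233]
13 rows:
0 0.097 0 -0.014 0.002 -0.040; 0 0.097 0 -0.010 0.002 -0.041; 0 0.097 0 -0.006 0.002 -0.042; 0 0.097 0 -0.002 0.002 -0.042; 0 0.097 0 0.003 0.002 -0.042; 0 0.097 0 0.007 0.002 -0.041; 0 0.097 0 0.011 0.002 -0.041; 0 0.097 0 0.014 0.002 -0.039; 0 0.097 0 0.018 0.002 -0.038; 0 0.097 0 0.022 0.002 -0.036; 0 0.097 0 0.025 0.002 -0.034; 0 0.097 0 0.028 0.002 -0.031; 0 0.097 0 0.031 0.002 -0.028
t 17.55 pos [0.6258 0.2753 0.154 ] yaw 1.4 w 0.0902 F [-0.6 -0.2  0.6] rv [ 0.002 -1.875 -0.007] shift in tool now [-0.1767  0.0272 -0.5159] in tool after [-0.4394  0.024   0.3233]
13 rows:
0 -0.144 0 -0.014 0.002 -0.040; 0 -0.144 0 -0.019 0.002 -0.037; 0 -0.144 0 -0.024 0.002 -0.034; 0 -0.144 0 -0.029 0.002 -0.030; 0 -0.144 0 -0.033 0.002 -0.026; 0 -0.144 0 -0.036 0.002 -0.021; 0 -0.144 0 -0.039 0.002 -0.015; 0 -0.144 0 -0.041 0.002 -0.010; 0 -0.144 0 -0.042 0.002 -0.004; 0 -0.144 0 -0.042 0.002 0.002; 0 -0.144 0 -0.041 0.002 0.008; 0 -0.144 0 -0.039 0.002 0.014; 0 -0.144 0 -0.037 0.002 0.020
```

View pics/wt7.png

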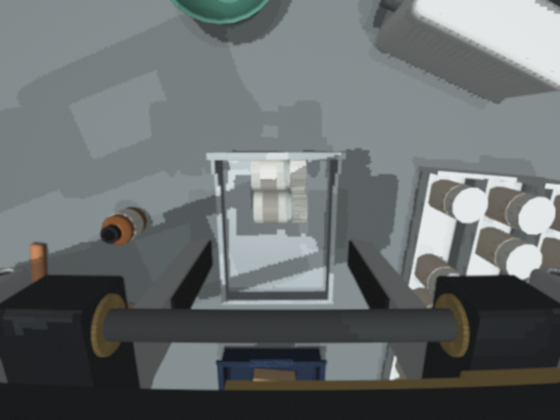

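Both jars lie side by side against the high wall, at (280,173) and (281,207). Next is the chock.

Request:
arm_command(series="0 0.1 0 -0.014 0 -0.04 0.094; 0 0.1 0 -0.01 0 -0.041 0.094; 0 0.1 0 -0.006 0 -0.042 0.094; 0 0.1 0 -0.002 0 -0.042 0.094; 0 0.1 0 0.003 0 -0.042 0.094; 0 0.1 0 0.007 0 -0.041 0.094; 0 0.1 0 0.011 0 -0.041 0.094; 0 0.1 0 0.014 0 -0.039 0.094; 0 0.1 0 0.018 0 -0.038 0.094; 0 0.1 0 0.022 0 -0.036 0.094; 0 0.1 0 0.025 0 -0.034 0.094; 0 0.1 0 0.028 0 -0.031 0.094")

```text
time: 18.75
tool_pos: [0.4346, -0.2095, 0.1264]
ee_rot: [-1.622, 0.021, -1.214]
wrist_force: [1.2, -0.3, 0.4]
width: 0.0937
```

Run:
```python
from h import *
plan([.4613,-.2448,.13],-71.2)
```

```text
t 18.75 pos [ 0.4346 -0.2095  0.1264] yaw -69.6 w 0.0937 F [ 1.2 -0.3  0.4] rv [ 0.052  0.029 -0.02 ] shift in tool now [ 0.0423 -0.0051  0.0124] in tool after [ 0.042  -0.0036  0.0139]
1 rows:
0 0.028 0 0.042 -0.004 0.013
```

Request:
arm_command(series="0.052 0.02 -0.02 0.03 -0.004 0.008 0.094; 0 0 0 0.012 0 0.004 0.094; 0 0 0 0 0 0 0.094; 0 0 0 0 0 0 0.094")

```text
time: 19.15
tool_pos: [0.4544, -0.2467, 0.1206]
ee_rot: [-1.581, 0.014, -1.243]
wrist_force: [0.5, -0.2, 0.2]
width: 0.0943
```

Run:
```python
from h import *
look("wc1",["chock"]);plan([.4613,-.2448,.05],-71.2)
```

```text
chock 0.74 [ 0.4686 -0.2428  0.0267] [[281. 197.]]
chock 0.56 [ 0.6236 -0.2777  0.0259] [[386.  30.]]
t 19.25 pos [ 0.4547 -0.2463  0.1209] yaw -71.2 w 0.0941 F [ 0.3  1.  -1.2] rv [ 0.01   0.001 -0.013] shift in tool now [0.0016 0.0709 0.0074] in tool after [0.0007 0.0709 0.0067]
2 rows:
0 0.000 0 0.000 0.035 0.003; 0 0.000 0 0.000 0.035 0.003
```

View pics/wc1.png

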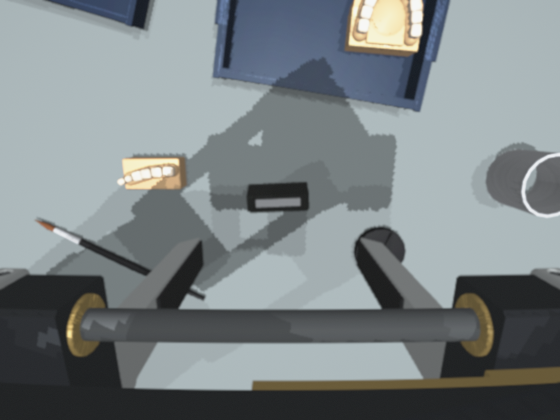

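The chock is at (278,198) with its strip at (256–301, 202), and a low dark disc is at (380,250).

Run:
```python
from h import *
import pickle
cp=pickle.load(open("pics/wc1.pkl","rb"))
p=ray([(256,203),(301,201.8)],cp,.024);m=p.mean(0);print(p.round(4),m.round(4),np.degrees(np.arctan2(*(p[1]-p[0])[[1,0]])))
d=ray([(357,245),(405,245),(380,228),(380,270)],cp,.01);print(d.round(3))
plan([m[0],m[1],.006],-72.)
```

```text
[[ 0.456  -0.2237  0.024 ]
 [ 0.4701 -0.2615  0.024 ]] [ 0.463  -0.2426  0.024 ] -69.49078372313086
[[ 0.445 -0.33   0.01 ]
 [ 0.46  -0.374  0.01 ]
 [ 0.468 -0.344  0.01 ]
 [ 0.427 -0.362  0.01 ]]
t 19.25 pos [ 0.4547 -0.2463  0.1209] yaw -71.2 w 0.0941 F [ 0.3  1.  -1.2] rv [ 0.01   0.015 -0.013] shift in tool now [0.0007 0.1149 0.0102] in tool after [-0.0009  0.1149  0.0091]
3 rows:
0 0.005 0 -0.000 0.038 0.003; 0 0.005 0 -0.000 0.038 0.003; 0 0.005 0 -0.000 0.038 0.003
```

Request:
arm_command(series="0.01 -0.02 -0.013 0.001 0.035 0.009 0.094; 0 0 0 0 0.035 0.001 0.094; 0 0 0 0 0.02 0 0.094; 0 0 0 0 0 0 0.094; 0 0 0 0 0 0 0.094")

```text
time: 19.75
tool_pos: [0.4672, -0.238, 0.0305]
ee_rot: [-1.568, -0.003, -1.21]
wrist_force: [-0.9, -0.3, 0.3]
width: 0.0941
```

Run:
```python
from h import *
look("wc2",["chock"]);plan([.463,-.2426,.003],-70)
```

```text
chock 0.76 [ 0.4693 -0.242   0.0237] [[285. 248.]]
t 19.85 pos [ 0.4675 -0.2386  0.0311] yaw -69.4 w 0.0939 F [-1.1 -0.8  0.1] rv [-0.004  0.011  0.004] shift in tool now [ 0.0021  0.0281 -0.0057] in tool after [ 0.0022  0.0281 -0.0056]
1 rows:
0 0.011 0 0.002 0.028 -0.006
```

View pics/wc2.png

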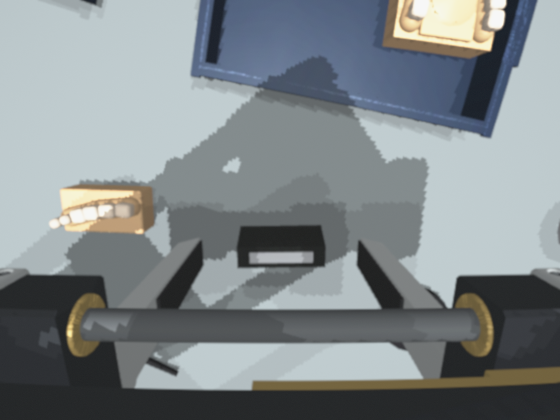

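Run:
```python
from h import *
import pickle
cp=pickle.load(open("pics/wc2.pkl","rb"))
p=ray([(249,257.5),(313,257.5)],cp,.024);m=p.mean(0);print(p.round(4),m.round(4),np.degrees(np.arctan2(*(p[1]-p[0])[[1,0]])))
plan([m[0],m[1],.003],-70)
```

```text
[[ 0.4557 -0.223   0.024 ]
 [ 0.4698 -0.2607  0.024 ]] [ 0.4628 -0.2418  0.024 ] -69.42851552783479
t 19.85 pos [ 0.4675 -0.2386  0.0311] yaw -69.4 w 0.0939 F [-1.1 -0.8  0.1] rv [-0.004  0.011  0.004] shift in tool now [ 0.0013  0.0281 -0.0057] in tool after [ 0.0014  0.0281 -0.0056]
1 rows:
0 0.011 0 0.001 0.028 -0.006
```

Request:
arm_command(series="-0.004 0 0.004 0.001 0.015 -0.0055 0.094; 0 0 0 0 0.01 0 0.094; 0 0 0 0 0 0 0.094; 0 0 0 0 0 0 0.094")

```text
time: 20.25
tool_pos: [0.4644, -0.2432, 0.0075]
ee_rot: [-1.568, -0.005, -1.211]
wrist_force: [-0.4, -0.1, -0.0]
width: 0.0939
```

Run:
```python
from h import *
plan([.4628,-.2418,.003],-69.4)
```

```text
t 20.25 pos [ 0.4644 -0.2432  0.0075] yaw -69.4 w 0.0939 F [-0.4 -0.1 -0. ] rv [-0.003  0.001  0.005] shift in tool now [-0.0018  0.0045 -0.001 ] in tool after [-0.0018  0.0045 -0.001 ]
1 rows:
0 0.001 0 -0.002 0.005 -0.001
```

Request:
arm_command(series="0 0 0.004 -0.002 0.005 -0.001 0.094; 0 0 0 0 0 0 0.06; 0 0 0 0 0 0 0.04; 0 0 0 0 0 0 0.04; 0 0 0 0 0 0 0.04; 0 0 0 0 0 0 0.04; 0 0 0 0 0 0 0.04")

```text
time: 20.95
tool_pos: [0.4632, -0.242, 0.003]
ee_rot: [-1.567, -0.002, -1.211]
wrist_force: [-0.3, -0.2, -0.1]
width: 0.0557
```

Request:
arm_command(series="0 0 0 0 -0.03 0 0.04; 0 0 0 0 -0.04 0 0.04; 0 0 0 0 -0.04 0 0.04; 0 0 0 0 -0.03 0 0.04; 0 0 0 0 0 0 0.04; 0 0 0 0 0 0 0.04")

```text
time: 21.55
tool_pos: [0.4606, -0.2407, 0.1443]
ee_rot: [-1.571, 0.004, -1.211]
wrist_force: [-0.1, -0.0, -1.2]
width: 0.0554
```

Run:
```python
from h import *
look("wc3",["chock"]);plan([.626,.20,.15],1.4)
```

```text
t 21.65 pos [ 0.4603 -0.2405  0.1435] yaw -69.4 w 0.0557 F [ 0.4  0.7 -0.3] rv [-0.002 -1.235 -0.006] shift in tool now [-0.354  -0.0049  0.3102] in tool after [ 0.1764 -0.0065  0.4363]
11 rows:
0 -0.112 0 -0.032 -0.001 0.028; 0 -0.112 0 -0.029 -0.001 0.032; 0 -0.112 0 -0.025 -0.001 0.035; 0 -0.112 0 -0.021 -0.001 0.037; 0 -0.112 0 -0.017 -0.001 0.039; 0 -0.112 0 -0.012 -0.001 0.041; 0 -0.112 0 -0.008 -0.001 0.042; 0 -0.112 0 -0.003 -0.001 0.043; 0 -0.112 0 0.002 -0.001 0.043; 0 -0.112 0 0.007 -0.001 0.042; 0 -0.112 0 0.011 -0.001 0.041
```

View pics/wc3.png

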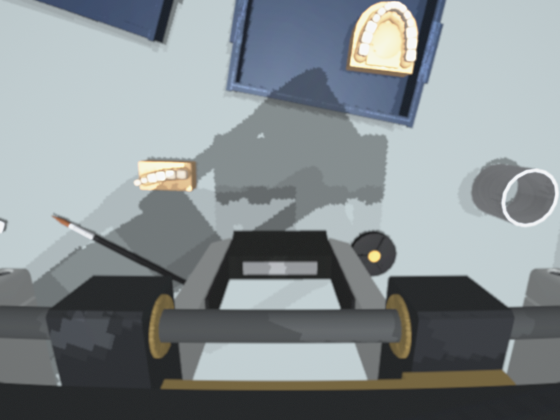

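The chock is held level. Carrying it to the tray.

Request:
arm_command(series="0 -0.112 0 -0.032 -0.002 0.028 0.04; 0 -0.112 0 -0.029 -0.002 0.032 0.04; 0 -0.112 0 -0.025 -0.002 0.035 0.04; 0 -0.112 0 -0.021 -0.002 0.037 0.04; 0 -0.112 0 -0.017 -0.002 0.039 0.04; 0 -0.112 0 -0.012 -0.002 0.041 0.04; 0 -0.112 0 -0.008 -0.002 0.042 0.04; 0 -0.112 0 -0.003 -0.002 0.043 0.04; 0 -0.112 0 0.002 -0.002 0.043 0.04; 0 -0.112 0 0.007 -0.002 0.042 0.04; 0 -0.112 0 0.011 0 0.041 0.04; 0 0 0 0 0 0 0.04")

```text
time: 22.85
tool_pos: [0.6097, 0.2191, 0.1304]
ee_rot: [-1.56, 0.053, 0.066]
wrist_force: [-0.4, 0.0, -1.4]
width: 0.0555
```

Run:
```python
from h import *
plan([.626,.222,.09],1.4)
```

```text
t 22.85 pos [0.6097 0.2191 0.1304] yaw 3.8 w 0.0555 F [-0.4  0.  -1.4] rv [-0.009  0.041 -0.054] shift in tool now [0.0186 0.0395 0.0014] in tool after [0.0163 0.0404 0.0025]
1 rows:
0 0.042 0 0.016 0.040 0.002
```

Request:
arm_command(series="-0.009 0.041 -0.054 0.017 0.02 -0.002 0.04; 0 0 0 0 0.03 0 0.04; 0 0 0 0 0.02 0 0.04; 0 0 0 0 0 0 0.04; 0 0 0 0 0 0 0.04")

```text
time: 23.35
tool_pos: [0.6205, 0.2158, 0.0464]
ee_rot: [-1.577, 0.015, 0.021]
wrist_force: [1.0, -0.5, -1.4]
width: 0.0563
```

Run:
```python
from h import *
look("wc4",["jar_a"]);plan([.626,.225,.02],1.4)
```

```text
jar_a 0.96 [0.6258 0.3059 0.0319] [[292.  97.]]
jar_a 0.57 [0.6275 0.2709 0.0381] [[293. 159.]]
t 23.45 pos [0.6211 0.216  0.0474] yaw 1.2 w 0.0557 F [ 0.2  0.  -0.3] rv [ 0.006 -0.003 -0.013] shift in tool now [0.0055 0.0272 0.009 ] in tool after [0.0052 0.0274 0.0088]
1 rows:
0 -0.003 0 0.005 0.027 0.009
```

View pics/wc4.png

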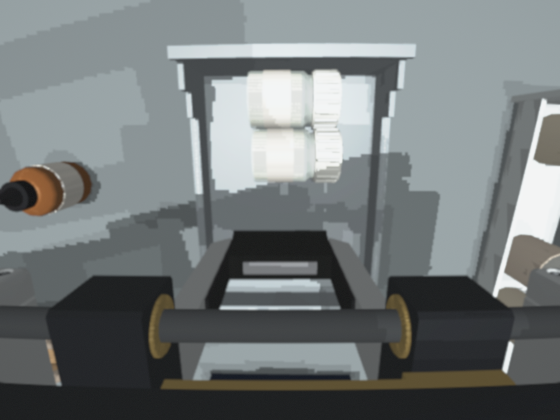

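The jars touch each other and the wall (rows 70–182), and the chock is squared behind them.

Request:
arm_command(series="0.006 0 -0.012 0.006 0.02 0.004 0.04; 0 0 0 0 0.01 0.004 0.04; 0 0 0 0 0 0 0.04; 0 0 0 0 0 0 0.04")

```text
time: 23.85
tool_pos: [0.6303, 0.2243, 0.0228]
ee_rot: [-1.569, -0.008, 0.02]
wrist_force: [-0.3, 0.3, -1.0]
width: 0.0558
```

Run:
```python
from h import *
look("wc5");plan([.627,.2446,.007],1.4)
```

```text
t 23.9 pos [0.6304 0.2244 0.023 ] yaw 1.1 w 0.0559 F [-0.2 -0.3 -0.1] rv [-0.002 -0.004  0.009] shift in tool now [-0.0031  0.016   0.0202] in tool after [-0.0029  0.016   0.0203]
1 rows:
0 -0.004 0 -0.003 0.016 0.020
```

View pics/wc5.png

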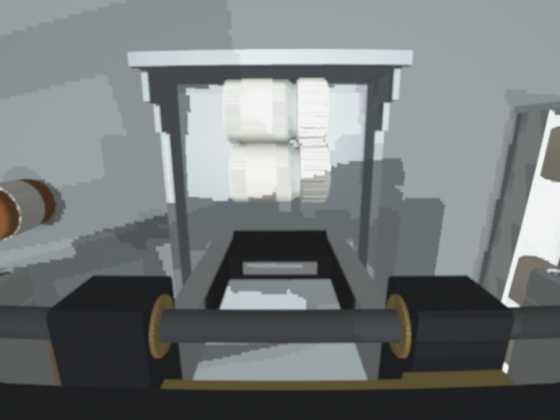

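Request:
arm_command(series="0 0 0.008 -0.003 0.01 0.008 0.04; 0 0 0 0 0.003 0.003 0.04; 0 0 0 0 0 0 0.04; 0 0 0 0 0 0 0.04")

```text
time: 24.3
tool_pos: [0.628, 0.2369, 0.0113]
ee_rot: [-1.568, -0.003, 0.02]
wrist_force: [-0.7, 0.1, -1.2]
width: 0.0555
```

Request:
arm_command(series="0 0 0 0 0 0.004 0.04; 0 0 0 0 0 0.003 0.04")

```text
time: 24.5
tool_pos: [0.628, 0.244, 0.0114]
ee_rot: [-1.568, -0.003, 0.02]
wrist_force: [-0.3, 0.2, -1.0]
width: 0.0557
```

Run:
```python
from h import *
look("wc6");plan([.627,.2446,.007],1.4)
```

```text
t 24.55 pos [0.6279 0.2445 0.0115] yaw 1.2 w 0.0554 F [ 1.1  0.2 -1. ] rv [-0.003 -0.004  0.004] shift in tool now [-0.001   0.0045  0.0001] in tool after [-0.0009  0.0045  0.0001]
1 rows:
0 -0.004 0 -0.001 0.004 0.000
```

View pics/wc6.png

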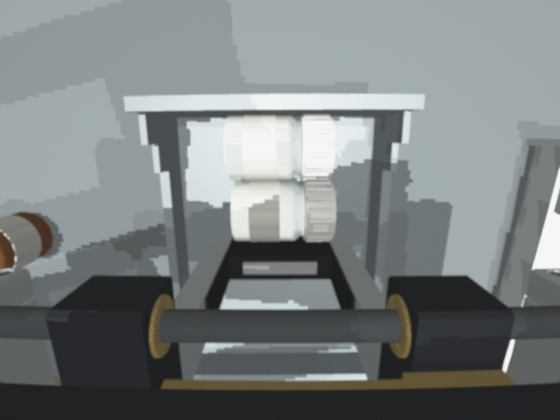

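Request:
arm_command(series="0 0 0 0 0.004 -0.001 0.04; 0 0 0 0 0.001 0 0.04")

```text
time: 24.75
tool_pos: [0.6282, 0.2438, 0.0065]
ee_rot: [-1.567, -0.004, 0.021]
wrist_force: [-1.1, 0.3, -0.3]
width: 0.0556
```

Request:
arm_command(series="0 0 0 0 0.001 0.003 0.04")

```text
time: 24.85
tool_pos: [0.6285, 0.2459, 0.0061]
ee_rot: [-1.569, -0.005, 0.02]
wrist_force: [-0.3, -2.7, 5.5]
width: 0.0559
```

Request:
arm_command(series="0 0 0 0 0.001 0.003 0.04")

```text
time: 24.95
tool_pos: [0.6288, 0.2472, 0.0061]
ee_rot: [-1.572, -0.005, 0.02]
wrist_force: [-2.5, -7.5, 6.7]
width: 0.0558
```

Request:
arm_command(series="0 0 0 0 0.001 0.003 0.04")

```text
time: 25.05
tool_pos: [0.6288, 0.2472, 0.0061]
ee_rot: [-1.578, -0.005, 0.02]
wrist_force: [-2.3, -9.1, 6.6]
width: 0.0556
```

Request:
arm_command(series="0 0 0 0 0.001 0.003 0.04")

```text
time: 25.15
tool_pos: [0.6288, 0.2472, 0.0062]
ee_rot: [-1.584, -0.004, 0.019]
wrist_force: [-2.0, -8.0, 5.9]
width: 0.0557
```

Run:
```python
from h import *
plan([.627,.2446,.007],1.4);look("wc7")
```

```text
t 25.15 pos [0.6288 0.2472 0.0062] yaw 1.1 w 0.0557 F [-2.  -8.   5.9] rv [ 0.013 -0.006  0.004] shift in tool now [-0.0019 -0.0008 -0.0026] in tool after [-0.0019 -0.0008 -0.0026]
1 rows:
0 -0.006 0 -0.002 -0.001 -0.003
```

View pics/wc7.png

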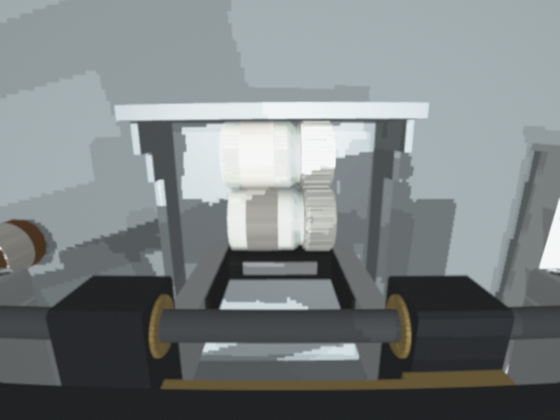

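The row is snug: y has stalled at 0.2472 under about 8 N. Levelling the tool, then releasing.

Request:
arm_command(series="0.012 0 0 0 0 0 0.04; 0 0 0 0 0 0 0.075; 0 0 0 0 0 0 0.075; 0 0 0 0 0 0 0.075; 0 0 0 0 -0.01 0 0.075; 0 0 0 0 -0.02 0 0.075; 0 0 0 0 -0.04 0 0.075; 0 0 0 0 -0.04 0 0.075; 0 0 0 0 -0.03 0 0.075; 0 0 0 0 0 0 0.094; 0 0 0 0 0 0 0.094")

```text
time: 26.3
tool_pos: [0.6274, 0.2504, 0.1528]
ee_rot: [-1.568, -0.004, 0.021]
wrist_force: [-0.2, 0.1, -0.5]
width: 0.0873
```

Run:
```python
from h import *
look("wc8",["chock","jar_a"]);plan([.402,.112,.13],95)
plan([.43,.112,.14],95-180)
```

```text
chock 0.97 [0.6329 0.2453 0.0272] [[284. 211.]]
jar_a 0.76 [0.6293 0.2729 0.0383] [[281. 185.]]
jar_a 0.6 [0.6092 0.0568 0.0076] [[261. 357.]]
jar_a 0.57 [0.6273 0.3091 0.031 ] [[280. 145.]]
t 26.45 pos [0.6267 0.2501 0.1509] yaw 1.2 w 0.0938 F [ 0.4  0.3 -0.1] rv [-1.000e-03 -1.637e+00  2.000e-03] shift in tool now [-0.2275  0.0205 -0.1334] in tool after [-0.118   0.0209  0.2359]
12 rows:
0 -0.136 0 -0.019 0.002 -0.011; 0 -0.136 0 -0.020 0.002 -0.008; 0 -0.136 0 -0.021 0.002 -0.006; 0 -0.136 0 -0.022 0.002 -0.003; 0 -0.136 0 -0.022 0.002 0.000; 0 -0.136 0 -0.022 0.002 0.003; 0 -0.136 0 -0.021 0.002 0.006; 0 -0.136 0 -0.020 0.002 0.009; 0 -0.136 0 -0.019 0.002 0.012; 0 -0.136 0 -0.017 0.002 0.014; 0 -0.136 0 -0.015 0.002 0.016; 0 -0.136 0 -0.012 0.002 0.018
t 26.45 pos [0.6267 0.2501 0.1509] yaw 1.2 w 0.0938 F [ 0.4  0.3 -0.1] rv [-2.000e-03  1.504e+00 -1.000e-03] shift in tool now [-0.1995  0.0105 -0.134 ] in tool after [ 0.1204  0.0109 -0.208 ]
11 rows:
0 0.137 0 -0.018 0.001 -0.012; 0 0.137 0 -0.016 0.001 -0.015; 0 0.137 0 -0.014 0.001 -0.017; 0 0.137 0 -0.012 0.001 -0.018; 0 0.137 0 -0.009 0.001 -0.020; 0 0.137 0 -0.006 0.001 -0.021; 0 0.137 0 -0.003 0.001 -0.022; 0 0.137 0 -0.000 0.001 -0.022; 0 0.137 0 0.002 0.001 -0.022; 0 0.137 0 0.005 0.001 -0.021; 0 0.137 0 0.008 0.001 -0.020
```

View pics/wc8.png

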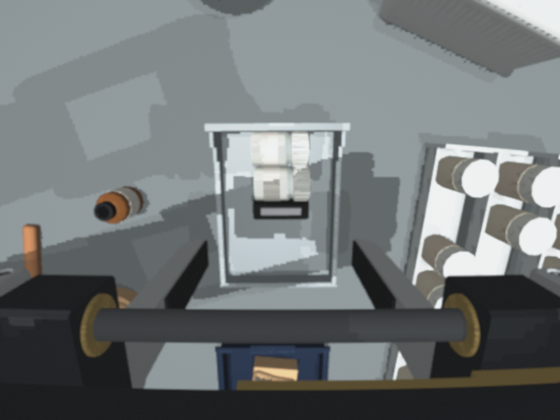

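The jars at (281,145) and (281,185) and the chock at (280,210) form a tight row. Next is the full-arch cast.

Request:
arm_command(series="0 0.137 0 -0.018 -0.002 -0.012 0.094; 0 0.137 0 -0.016 -0.002 -0.015 0.094; 0 0.137 0 -0.014 -0.002 -0.017 0.094; 0 0.137 0 -0.012 -0.002 -0.018 0.094; 0 0.137 0 -0.009 -0.002 -0.02 0.094; 0 0.137 0 -0.006 -0.002 -0.021 0.094; 0 0.137 0 -0.003 -0.002 -0.022 0.094; 0 0.137 0 0 0 -0.022 0.094; 0 0.137 0 0.002 0 -0.022 0.094; 0 0.137 0 0.005 0 -0.021 0.094; 0 0.137 0 0.008 0 -0.02 0.094; 0 0 0 0 0 0 0.094")

```text
time: 27.65
tool_pos: [0.4056, 0.1094, 0.1409]
ee_rot: [-1.62, -0.007, -1.548]
wrist_force: [1.0, -0.2, 0.8]
width: 0.094
```

Run:
```python
from h import *
plan([.43,.112,.13],-85)
```

```text
t 27.65 pos [0.4056 0.1094 0.1409] yaw -88.7 w 0.094 F [ 1.  -0.2  0.8] rv [ 0.049 -0.065  0.006] shift in tool now [-0.0021  0.0097  0.0249] in tool after [-0.0005  0.0109  0.0245]
1 rows:
0 -0.065 0 -0.002 0.011 0.024
```

Request:
arm_command(series="0.049 -0.06 0.006 -0.002 0.005 0.022 0.094; 0 0 0 0 0 0 0.094; 0 0 0 0 0 0 0.094")

```text
time: 27.95
tool_pos: [0.4265, 0.1122, 0.1314]
ee_rot: [-1.576, 0.001, -1.482]
wrist_force: [-0.4, -0.2, 0.6]
width: 0.0937
```

Run:
```python
from h import *
look("wf1",["lower_full"]);plan([.43,.112,.05],-85)
```

```text
lower_full 0.74 [0.4403 0.118  0.015 ] [[274. 194.]]
lower_full 0.3 [ 0.5878 -0.0168  0.0045] [[437.  45.]]
t 28.05 pos [0.4266 0.1122 0.1315] yaw -84.9 w 0.094 F [-0.2  0.2 -0.4] rv [ 0.004  0.001 -0.001] shift in tool now [0.0006 0.0815 0.0038] in tool after [0.0005 0.0815 0.0034]
2 rows:
0 0.001 0 0.000 0.041 0.002; 0 0.001 0 0.000 0.041 0.002
```

View pics/wf1.png

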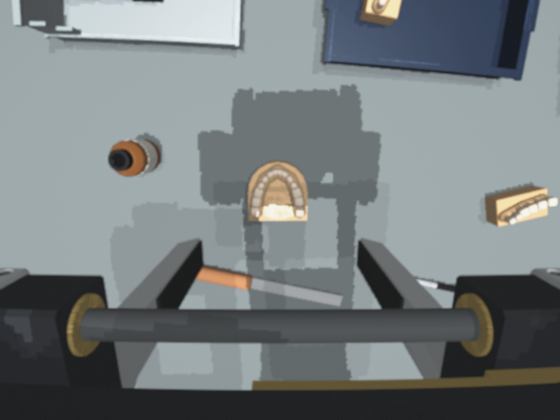

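The cast's back edge spans (249–307, 220) and its front apex is at (278,162), so it is square to the jaws.

Run:
```python
from h import *
import pickle
cp=pickle.load(open("pics/wf1.pkl","rb"))
p=ray([(248.5,220),(307.5,220)],cp,.02);a=ray([(278,162)],cp,.0);m=p.mean(0);print(p.round(4),m,a,np.degrees(np.arctan2(*(p[1]-p[0])[[1,0]])))
d=p[1]-p[0];d/=np.linalg.norm(d);f=np.array([-d[1],d[0],0]); g=m+f*.014;print("grip",g,"center",m+f*.028)
print(np.linalg.norm(p[1]-p[0]),(a[0]-m)@f)
plan([g[0],g[1],.006],-85)
```

```text
[[0.4137 0.1399 0.02  ]
 [0.4187 0.0836 0.02  ]] [0.41621648 0.11176186 0.02      ] [[0.46927318 0.11651154 0.        ]] -84.917847198551
grip [0.43016144 0.11300204 0.02      ] center [0.4441064  0.11424222 0.02      ]
0.05648957106811761 0.053268866808834775
t 28.05 pos [0.4266 0.1122 0.1315] yaw -84.9 w 0.094 F [-0.2  0.2 -0.4] rv [ 0.004  0.001 -0.001] shift in tool now [-0.0003  0.1255  0.0042] in tool after [-0.0004  0.1255  0.0037]
3 rows:
0 0.000 0 -0.000 0.042 0.001; 0 0.000 0 -0.000 0.042 0.001; 0 0.000 0 -0.000 0.042 0.001
```

Request:
arm_command(series="0.004 0 0 0 0.04 0.004 0.094; 0 0 0 0 0.04 0 0.094; 0 0 0 0 0.03 0 0.094; 0 0 0 0 0 0 0.094; 0 0 0 0 0 0 0.094")

```text
time: 28.55
tool_pos: [0.4335, 0.114, 0.0215]
ee_rot: [-1.567, 0.001, -1.481]
wrist_force: [-0.4, -0.2, 0.4]
width: 0.0941
```

Run:
```python
from h import *
look("wf2");plan([.430,.113,.004],-85)
```

```text
t 28.6 pos [0.4333 0.114  0.0216] yaw -84.8 w 0.0937 F [-0.6  0.   0.2] rv [-0.004  0.003 -0.001] shift in tool now [ 0.0007  0.0176 -0.0035] in tool after [ 0.0007  0.0176 -0.0034]
1 rows:
0 0.003 0 0.001 0.018 -0.003
```

View pics/wf2.png

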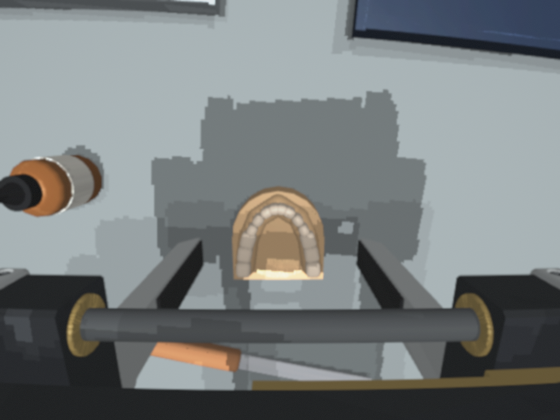

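The cast is centred between the fingers with its back edge at row 279. Lowering and gripping.

Request:
arm_command(series="-0.004 0 0 0.0005 0.012 -0.003 0.094; 0 0 0 0 0.005 0 0.094; 0 0 0 0 0 0 0.06; 0 0 0 0 0 0 0.04; 0 0 0 0 0 0 0.04; 0 0 0 0 0 0 0.04; 0 0 0 0 0 0 0.04; 0 0 0 0 0 0 0.04")

```text
time: 29.4
tool_pos: [0.435, 0.114, 0.0094]
ee_rot: [-1.56, 0.002, -1.481]
wrist_force: [0.4, 0.4, -1.4]
width: 0.0561
```

Request:
arm_command(series="0 0 0 0 -0.02 0 0.04; 0 0 0 0 -0.03 0 0.04; 0 0 0 0 -0.04 0 0.04; 0 0 0 0 -0.04 0 0.04; 0 0 0 0 -0.02 0 0.04; 0 0 0 0 0 0 0.04")

```text
time: 30.0
tool_pos: [0.4305, 0.113, 0.1612]
ee_rot: [-1.569, 0.001, -1.481]
wrist_force: [1.2, 0.0, -0.9]
width: 0.0559
```

Run:
```python
from h import *
look("wf3",["lower_full"])
cp=robot.camera_params("top"); im=robot.snapshot("top"); cv2.imwrite("pics/top1.png",im)
c=np.array([.6228,-.2322]);th=np.radians(10.3);x=np.array([np.cos(th),np.sin(th)]);y=np.array([-x[1],x[0]])
print("grip tgt",c+y*(.042-.014))
plan([*(c+y*(.042-.014)),.13],10.3)
```

```text
lower_full 0.68 [0.4397 0.1138 0.169 ] [[278. 243.]]
grip tgt [ 0.61779354 -0.20465122]
t 30.15 pos [0.4278 0.1127 0.1565] yaw -84.8 w 0.0556 F [-0.9  0.1 -1.6] rv [ 0.004 -1.66  -0.007] shift in tool now [0.3332 0.0251 0.1608] in tool after [ 0.1301  0.0265 -0.3462]
12 rows:
0 -0.138 0 0.028 0.002 0.013; 0 -0.138 0 0.029 0.002 0.009; 0 -0.138 0 0.030 0.002 0.005; 0 -0.138 0 0.031 0.002 0.001; 0 -0.138 0 0.031 0.002 -0.003; 0 -0.138 0 0.030 0.002 -0.007; 0 -0.138 0 0.029 0.002 -0.011; 0 -0.138 0 0.027 0.002 -0.015; 0 -0.138 0 0.024 0.002 -0.019; 0 -0.138 0 0.022 0.002 -0.022; 0 -0.138 0 0.018 0.002 -0.025; 0 -0.138 0 0.015 0.002 -0.027
```

View pics/wf3.png

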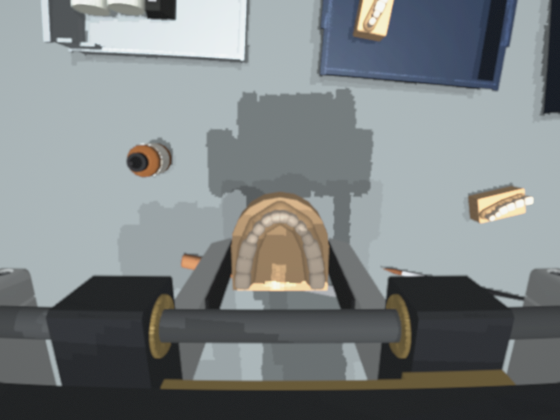

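The cast is gripped level by its straight sides. Carrying it over pan_full.

Request:
arm_command(series="0 -0.138 0 0.028 0 0.013 0.04; 0 -0.138 0 0.029 0 0.009 0.04; 0 -0.138 0 0.03 0 0.005 0.04; 0 -0.138 0 0.031 0 0.001 0.04; 0 -0.138 0 0.031 0 -0.003 0.04; 0 -0.138 0 0.03 0 -0.007 0.04; 0 -0.138 0 0.029 0 -0.011 0.04; 0 -0.138 0 0.027 0 -0.015 0.04; 0 -0.138 0 0.024 0 -0.019 0.04; 0 -0.138 0 0.022 0 -0.022 0.04; 0 -0.138 0 0.018 0 -0.025 0.04; 0 -0.138 0 0.015 0 -0.025 0.04")

```text
time: 31.35
tool_pos: [0.6161, -0.2017, 0.1122]
ee_rot: [-1.54, 0.059, 0.251]
wrist_force: [0.6, -0.6, -1.0]
width: 0.0558
```

Run:
```python
from h import *
plan([.617,-.2,.11],10.3)
```

```text
t 31.35 pos [ 0.6161 -0.2017  0.1122] yaw 14.4 w 0.0558 F [ 0.6 -0.6 -1. ] rv [-0.029  0.07  -0.06 ] shift in tool now [0.0014 0.0022 0.0013] in tool after [0.0011 0.0022 0.0015]
1 rows:
0 0.071 0 0.001 0.002 0.001
```

Request:
arm_command(series="-0.029 0.07 -0.06 0.001 0 0 0.04; 0 0 0 0 0 0 0.04; 0 0 0 0 0 0 0.04")

```text
time: 31.65
tool_pos: [0.6137, -0.2037, 0.0962]
ee_rot: [-1.56, 0.018, 0.178]
wrist_force: [-0.9, 0.3, -1.5]
width: 0.0556
```

Run:
```python
from h import *
look("wf4",["upper_full","pan_full"]);plan([.617,-.2,.05],10.3)
```

```text
upper_full 0.81 [ 0.6358 -0.2703  0.0275] [[292. 299.]]
pan_full 0.7 [ 0.6177 -0.1799  0.0048] [[291. 190.]]
t 31.8 pos [ 0.6149 -0.2035  0.0988] yaw 10.2 w 0.0558 F [ 0.7  0.3 -0.5] rv [-0.009 -0.001 -0.015] shift in tool now [0.0034 0.0487 0.0026] in tool after [0.0027 0.0488 0.0031]
2 rows:
0 -0.001 0 0.001 0.024 0.002; 0 -0.001 0 0.001 0.024 0.002
```

View pics/wf4.png

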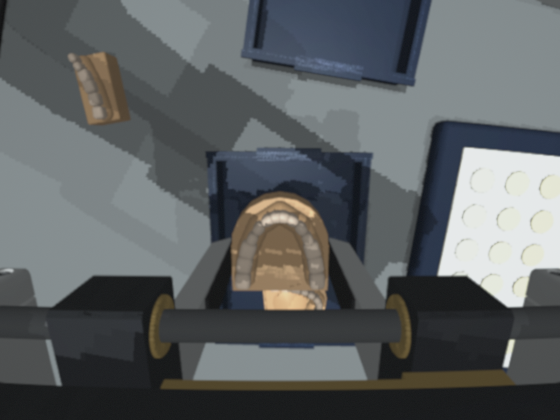

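View pics/top1.png

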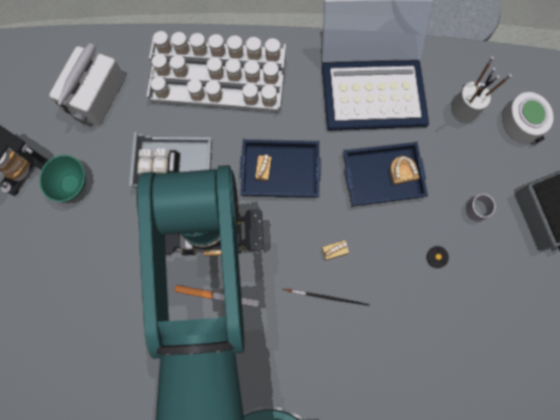

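The +y end rim of pan_full spans (207–371, 152), parallel to the jaws. The held cast is about 9 px left of the pan's centreline.

Run:
```python
from h import *
import pickle
cp=pickle.load(open("pics/wf4.pkl","rb"))
p=ray([(207,153),(371.5,153)],cp,.03);m=p.mean(0);d=p[1]-p[0];L=np.linalg.norm(d);d/=L;y=np.array([-d[1],d[0],0]);print(p.round(4),L,m.round(4),np.degrees(np.arctan2(d[1],d[0])))
c=m-y*.086;print("pan centre",c)   # rim outer 82+4
u=np.array([.6358,-.2703,0])-c; print("upper local",u@d,u@y)
g=c+y*.032; print(g)
plan([g[0],g[1],.03],np.degrees(np.arctan2(d[1],d[0])))
# held cast extent: front apex px row192 at base z?
o=np.array([.6149,-.2035]);
```

```text
[[ 0.5474 -0.1593  0.03  ]
 [ 0.6723 -0.1367  0.03  ]] 0.12692586466950478 [ 0.6099 -0.148   0.03  ] 10.28165196102545
pan centre [ 0.62521868 -0.23262624  0.03      ]
upper local 0.0036871255458988538 -0.03895743448767987
[ 0.61950709 -0.20114009  0.03      ]
t 31.8 pos [ 0.6149 -0.2035  0.0988] yaw 10.2 w 0.0558 F [ 0.7  0.3 -0.5] rv [-0.009 -0.001 -0.015] shift in tool now [0.006  0.0687 0.0009] in tool after [0.005  0.0688 0.0015]
2 rows:
0 -0.000 0 0.002 0.034 0.001; 0 -0.000 0 0.002 0.034 0.001
```

Request:
arm_command(series="-0.009 0 -0.015 0.006 0.025 0.001 0.04; 0 0 0 0 0.025 0 0.04; 0 0 0 0 0 0 0.04; 0 0 0 0 0 0 0.04")

```text
time: 32.2
tool_pos: [0.6237, -0.2004, 0.0541]
ee_rot: [-1.577, -0.009, 0.183]
wrist_force: [-0.9, -0.3, -0.8]
width: 0.0558
```

Run:
```python
from h import *
look("wf5");plan([.6195,-.2011,.0125],10.28)
```

```text
t 32.25 pos [ 0.6236 -0.2004  0.054 ] yaw 10.5 w 0.0559 F [ 0.1  0.5 -1.9] rv [0.006 0.003 0.009] shift in tool now [-0.0045  0.0414  0.0003] in tool after [-0.0041  0.0415  0.    ]
1 rows:
0 0.003 0 -0.004 0.041 0.000
```

View pics/wf5.png

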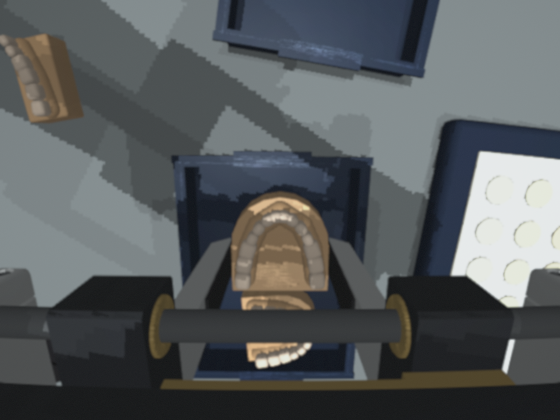

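Request:
arm_command(series="0.005 0 0.008 -0.003 0.02 0 0.04; 0 0 0 0 0.014 0 0.04; 0 0 0 0 0 0 0.04; 0 0 0 0 0 0 0.04")

```text
time: 32.65
tool_pos: [0.6224, -0.2017, 0.0208]
ee_rot: [-1.574, -0.005, 0.183]
wrist_force: [-0.2, -1.2, -0.6]
width: 0.0558
```

Run:
```python
from h import *
look("wf6");plan([.6195,-.2011,.0125],10.28)
```

```text
t 32.7 pos [ 0.6222 -0.2016  0.0206] yaw 10.5 w 0.0557 F [-0.2  0.  -2. ] rv [0.003 0.004 0.004] shift in tool now [-0.0026  0.008   0.0011] in tool after [-0.0026  0.0081  0.001 ]
1 rows:
0 0.004 0 -0.003 0.008 0.001
```

View pics/wf6.png

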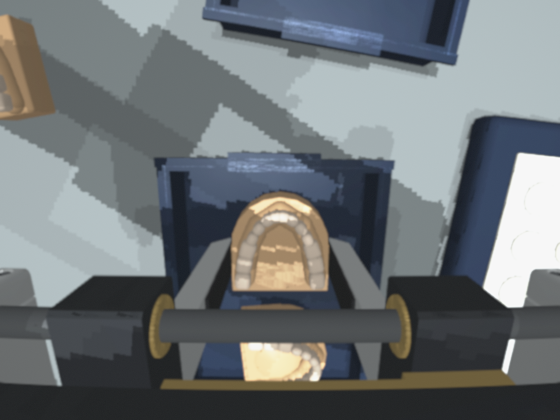

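The cast is clear of the walls and leaves a gap to the upper cast, whose near edge is at row 306. Feeling for the floor.

Request:
arm_command(series="0.003 0 0.004 0 0.004 0 0.04; 0 0 0 0 0.002 0 0.04; 0 0 0 0 0 0 0.04")

```text
time: 33.0
tool_pos: [0.6229, -0.202, 0.015]
ee_rot: [-1.572, -0.001, 0.183]
wrist_force: [0.3, -0.6, -0.7]
width: 0.0556
```

Request:
arm_command(series="0 0 0 0 0.002 0 0.04")

```text
time: 33.1
tool_pos: [0.6233, -0.2022, 0.0135]
ee_rot: [-1.572, -0.002, 0.183]
wrist_force: [-0.2, 0.8, -0.3]
width: 0.0553
```

Request:
arm_command(series="0 0 0 0 0.002 0 0.04")

```text
time: 33.2
tool_pos: [0.6233, -0.2024, 0.0126]
ee_rot: [-1.573, -0.002, 0.183]
wrist_force: [-3.6, 0.6, 8.2]
width: 0.0557
```

Request:
arm_command(series="0 0 0 0 0.001 0 0.04; 0 0 0 0 0 0 0.072; 0 0 0 0 0 0 0.072; 0 0 0 0 0 0 0.072; 0 0 0 0 -0.01 0 0.072; 0 0 0 0 -0.02 0 0.072; 0 0 0 0 -0.04 0 0.072; 0 0 0 0 -0.04 0 0.072; 0 0 0 0 -0.03 0 0.072; 0 0 0 0 0 0 0.094; 0 0 0 0 0 0 0.094")

```text
time: 34.3
tool_pos: [0.6231, -0.2021, 0.1592]
ee_rot: [-1.573, -0.004, 0.183]
wrist_force: [0.5, -0.2, 0.3]
width: 0.0841
```

Run:
```python
from h import *
look("wf7",["lower_full","upper_full","lower_quad"]);plan([.448,-.1266,.13],109);plan([.448,-.1266,.13],-71)
```

```text
lower_full 0.97 [ 0.6187 -0.1946  0.0179] [[276. 194.]]
upper_full 0.87 [ 0.6326 -0.2693  0.0281] [[276. 266.]]
lower_quad 0.59 [ 0.4578 -0.1253  0.0182] [[126.  96.]]
t 34.5 pos [ 0.6221 -0.2017  0.1567] yaw 10.5 w 0.094 F [-0.2  0.8  0.7] rv [-0.    -1.719 -0.   ] shift in tool now [-0.1575  0.0267  0.1055] in tool after [0.1277 0.0267 0.1402]
12 rows:
0 -0.143 0 -0.013 0.002 0.009; 0 -0.143 0 -0.012 0.002 0.011; 0 -0.143 0 -0.010 0.002 0.012; 0 -0.143 0 -0.008 0.002 0.013; 0 -0.143 0 -0.006 0.002 0.015; 0 -0.143 0 -0.004 0.002 0.015; 0 -0.143 0 -0.002 0.002 0.016; 0 -0.143 0 0.000 0.002 0.016; 0 -0.143 0 0.003 0.002 0.016; 0 -0.143 0 0.005 0.002 0.015; 0 -0.143 0 0.007 0.002 0.014; 0 -0.143 0 0.009 0.002 0.013
t 34.5 pos [ 0.6221 -0.2017  0.1567] yaw 10.5 w 0.094 F [-0.2  0.8  0.7] rv [ 0.     1.422 -0.   ] shift in tool now [-0.1575  0.0267  0.1055] in tool after [-0.1277  0.0267 -0.1402]
10 rows:
0 0.142 0 -0.016 0.003 0.011; 0 0.142 0 -0.017 0.003 0.008; 0 0.142 0 -0.018 0.003 0.006; 0 0.142 0 -0.019 0.003 0.003; 0 0.142 0 -0.019 0.003 0.000; 0 0.142 0 -0.019 0.003 -0.002; 0 0.142 0 -0.018 0.003 -0.005; 0 0.142 0 -0.017 0.003 -0.007; 0 0.142 0 -0.016 0.003 -0.010; 0 0.142 0 -0.015 0.003 -0.012
```

View pics/wf7.png

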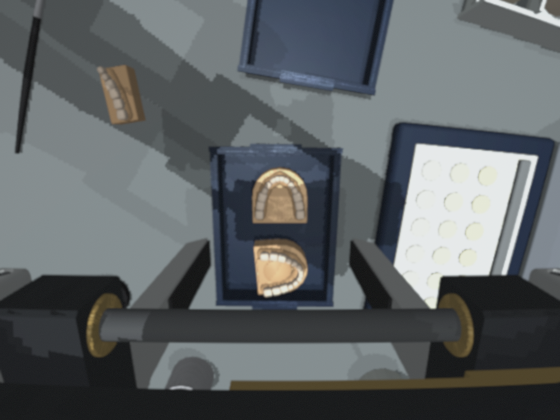

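lower_full sits flat at (280,195) in the empty half, and upper_full at (279,267) has not moved. Next is the quadrant, gripped by its sides, which needs only a small turn.

Run:
```python
from h import *
import pickle
cp=pickle.load(open("pics/wf7.pkl","rb"))
p=ray([(106,68),(131,65),(143,119),(114,124)],cp,.02);print(p.round(3),p.mean(0),[np.degrees(np.arctan2(*(p[i]-p[j])[[1,0]])).round(1) for i,j in((0,3),(1,2),(1,0),(2,3))])
plan([.451,-.126,.13],19.5)
```

```text
[[ 0.437 -0.103  0.02 ]
 [ 0.461 -0.097  0.02 ]
 [ 0.477 -0.144  0.02 ]
 [ 0.449 -0.154  0.02 ]] [ 0.45581271 -0.12447908  0.02      ] [np.float64(102.8), np.float64(108.6), np.float64(15.5), np.float64(18.9)]
t 34.5 pos [ 0.6221 -0.2017  0.1567] yaw 10.5 w 0.094 F [-0.2  0.8  0.7] rv [ 0.    -0.157 -0.   ] shift in tool now [-0.1545  0.0267  0.1056] in tool after [-0.136   0.0267  0.1285]
5 rows:
0 -0.031 0 -0.031 0.005 0.021; 0 -0.031 0 -0.030 0.005 0.022; 0 -0.031 0 -0.030 0.005 0.023; 0 -0.031 0 -0.029 0.005 0.024; 0 -0.031 0 -0.028 0.005 0.025
```

Request:
arm_command(series="0 -0.031 0 -0.031 0 0.021 0.094; 0 -0.031 0 -0.03 0.005 0.022 0.094; 0 -0.031 0 -0.03 0.005 0.023 0.094; 0 -0.031 0 -0.029 0.005 0.024 0.094; 0 -0.031 0 -0.028 0.005 0.025 0.094; 0 0 0 0 0 0 0.094; 0 0 0 0 0 0 0.094")

```text
time: 35.2
tool_pos: [0.4364, -0.1207, 0.1194]
ee_rot: [-1.551, 0.022, 0.344]
wrist_force: [0.3, -0.2, 0.1]
width: 0.0943
```

Run:
```python
from h import *
look("wq1",["lower_quad"]);plan([.451,-.126,.06],19)
```

```text
t 35.3 pos [ 0.4373 -0.1211  0.1197] yaw 19.7 w 0.0938 F [ 0.8 -0.4  0.6] rv [-0.02   0.012 -0.022] shift in tool now [ 0.0126  0.0592 -0.0104] in tool after [ 0.0114  0.0597 -0.0091]
2 rows:
0 0.006 0 0.006 0.030 -0.005; 0 0.006 0 0.006 0.030 -0.005
```

View pics/wq1.png

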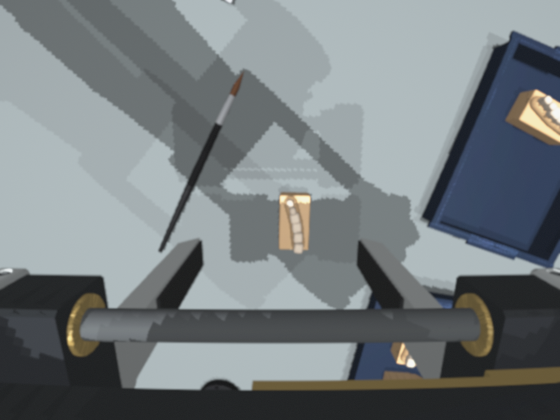

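lower_quad spans (280–310, 194–250), square to the jaws. The paintbrush is on the left, with its end at (162,250), so I'll use a narrower opening.

Run:
```python
from h import *
import pickle
cp=pickle.load(open("pics/wq1.pkl","rb"))
p=ray([(280,194),(311,194),(310,251),(279,250)],cp,.02);m=p.mean(0);print(p.round(4),m,[np.degrees(np.arctan2(*(p[i]-p[j])[[1,0]])).round(1) for i,j in((0,3),(1,2),(1,0),(2,3))])
b=ray([(162,250),(218,125),(240,72)],cp,.004); th=np.radians(19.3)
for q in b: print("brush in jaw frame",(q-m)@[np.cos(th),np.sin(th),0],(q-m)@[-np.sin(th),np.cos(th),0])
plan([m[0],m[1],.004],19.3)
```

```text
[[ 0.4285 -0.1042  0.02  ]
 [ 0.4547 -0.0947  0.02  ]
 [ 0.4732 -0.1455  0.02  ]
 [ 0.4456 -0.1546  0.02  ]] [ 0.45052054 -0.12477152  0.02      ] [np.float64(108.7), np.float64(110.0), np.float64(19.9), np.float64(18.2)]
brush in jaw frame -0.13284477808689296 -0.03436274540536199
brush in jaw frame -0.07147583344071116 0.08735297746846835
brush in jaw frame -0.05047738333646279 0.1330637941828883
t 35.3 pos [ 0.4373 -0.1211  0.1197] yaw 19.7 w 0.0938 F [ 0.8 -0.4  0.6] rv [-0.02   0.007 -0.022] shift in tool now [ 0.0138  0.1152 -0.0102] in tool after [ 0.0113  0.1157 -0.0078]
3 rows:
0 0.002 0 0.004 0.039 -0.003; 0 0.002 0 0.004 0.039 -0.003; 0 0.002 0 0.004 0.039 -0.003
```

Request:
arm_command(series="-0.02 0.007 -0.022 0.011 0.04 -0.008 0.06; 0 0 0 0 0.035 0 0.06; 0 0 0 0 0.01 0 0.06; 0 0 0 0 0 0 0.06; 0 0 0 0 0 0 0.06")

```text
time: 35.8
tool_pos: [0.4578, -0.1284, 0.0356]
ee_rot: [-1.577, -0.007, 0.335]
wrist_force: [0.4, -0.5, -0.6]
width: 0.0608
```

Run:
```python
from h import *
look("wq2");plan([.4505,-.1248,.004],19.3)
```

```text
t 35.85 pos [ 0.4581 -0.1285  0.036 ] yaw 19.2 w 0.0604 F [-0.7 -0.3  0.7] rv [ 0.007 -0.002  0.008] shift in tool now [-0.0062  0.0319  0.0062] in tool after [-0.0059  0.032   0.006 ]
1 rows:
0 -0.002 0 -0.006 0.032 0.006
```

View pics/wq2.png

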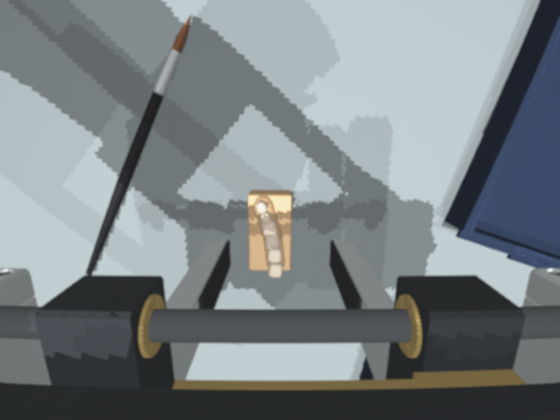

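Request:
arm_command(series="0.006 0 0.008 -0.006 0.015 0.006 0.06; 0 0 0 0 0.012 0 0.06; 0 0 0 0 0 0 0.06; 0 0 0 0 0 0 0.06")

```text
time: 36.25
tool_pos: [0.4525, -0.1257, 0.0103]
ee_rot: [-1.576, -0.004, 0.335]
wrist_force: [0.4, 0.0, -0.4]
width: 0.0598
```

Run:
```python
from h import *
look("wq3");plan([.4505,-.1248,.004],19.3)
```

```text
t 36.3 pos [ 0.4524 -0.1256  0.0102] yaw 19.2 w 0.0599 F [-0.2  0.7 -0. ] rv [ 0.005 -0.002  0.004] shift in tool now [-0.0016  0.0062  0.0014] in tool after [-0.0015  0.0062  0.0014]
1 rows:
0 -0.002 0 -0.002 0.006 0.001
```

View pics/wq3.png

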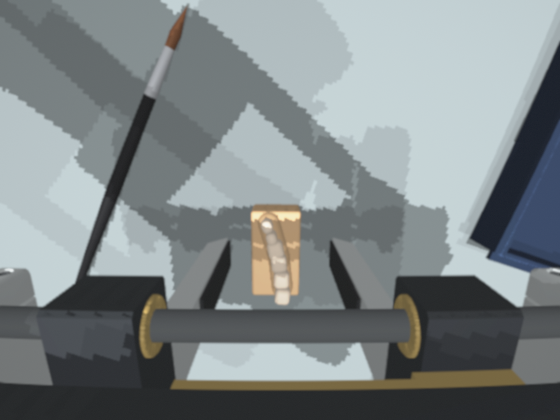

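The quadrant sits centred between the fingers, at (276,251). Lowering and gripping.

Request:
arm_command(series="0.005 0 0.004 -0.002 0.005 0.001 0.06; 0 0 0 0 0 0 0.04; 0 0 0 0 0 0 0.02; 0 0 0 0 0 0 0.02; 0 0 0 0 0 0 0.02; 0 0 0 0 0 0 0.02; 0 0 0 0 0 0 0.02")

```text
time: 37.0
tool_pos: [0.4508, -0.1257, 0.0058]
ee_rot: [-1.572, -0.001, 0.335]
wrist_force: [0.7, -0.9, -0.2]
width: 0.0279
```

Request:
arm_command(series="0 0 0 0 -0.02 0 0.02; 0 0 0 0 -0.03 0 0.02; 0 0 0 0 -0.04 0 0.02; 0 0 0 0 -0.03 0 0.02; 0 0 0 0 -0.01 0 0.02; 0 0 0 0 0 0 0.02; 0 0 0 0 0 0 0.02")

```text
time: 37.7
tool_pos: [0.4481, -0.1245, 0.1362]
ee_rot: [-1.566, 0.005, 0.335]
wrist_force: [-0.2, -0.9, -1.6]
width: 0.028
```

Run:
```python
from h import *
look("wq4",["lower_quad"])
c=np.array([.624,.001]);th=np.radians(1.1);y=np.array([-np.sin(th),np.cos(th)]);print(c-y*.042)
plan([*(c-y*.042),.12],1.1)
```

```text
lower_quad 0.61 [ 0.4448 -0.1173  0.1477] [[278. 245.]]
[ 0.62480629 -0.04099226]
t 37.8 pos [ 0.4476 -0.1243  0.1354] yaw 19.2 w 0.0274 F [-0.7 -0.2  0.1] rv [-0.005  0.316 -0.007] shift in tool now [0.1949 0.0142 0.0204] in tool after [0.1788 0.0154 0.0799]
5 rows:
0 0.063 0 0.039 0.003 0.004; 0 0.063 0 0.039 0.003 0.007; 0 0.063 0 0.038 0.003 0.009; 0 0.063 0 0.037 0.003 0.011; 0 0.063 0 0.037 0.003 0.014
```

View pics/wq4.png

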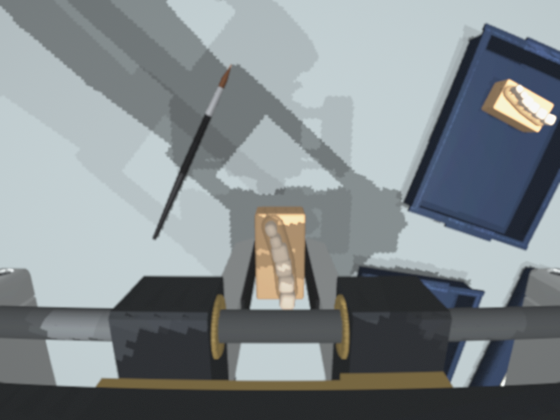

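The quadrant is held level. Carrying it to pan_quad.

Request:
arm_command(series="0 0.063 0 0.039 0.001 0.004 0.02; 0 0.063 0 0.039 0.001 0.007 0.02; 0 0.063 0 0.038 0.001 0.009 0.02; 0 0.063 0 0.037 0.001 0.011 0.02; 0 0.063 0 0.037 0 0.014 0.02; 0 0 0 0 0 0 0.02; 0 0 0 0 0 0 0.02")

```text
time: 38.5
tool_pos: [0.6239, -0.0377, 0.1116]
ee_rot: [-1.563, 0.034, 0.004]
wrist_force: [0.2, 0.3, -0.4]
width: 0.0278
```

Run:
```python
from h import *
look("wq5",["upper_quad","pan_quad"])
plan([.6248,-.041,.06],1.1)
```

```text
upper_quad 0.92 [0.6287 0.0451 0.022 ] [[289. 118.]]
pan_quad 0.79 [0.6227 0.0153 0.0028] [[282. 153.]]
t 38.65 pos [ 0.6233 -0.0384  0.1132] yaw 0.2 w 0.0275 F [ 0.4  0.4 -0.1] rv [-0.008 -0.017 -0.032] shift in tool now [ 0.0032  0.0531 -0.003 ] in tool after [ 0.0014  0.0532 -0.0026]
2 rows:
0 -0.008 0 0.001 0.027 -0.001; 0 -0.008 0 0.001 0.027 -0.001
```

View pics/wq5.png

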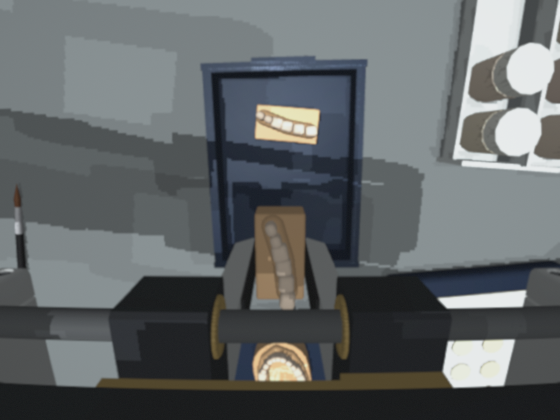

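pan_quad's rim corners are at (203,66), (366,62), (358,266) and (215,268), with upper_quad at (288,124).

Run:
```python
from h import *
import pickle
cp=pickle.load(open("pics/wq5.pkl","rb"))
p=ray([(203,66.5),(366,62),(358,266),(215,268)],cp,.03);c=p.mean(0);print(p.round(4),c,[np.degrees(np.arctan2(*(p[i]-p[j])[[1,0]])).round(1) for i,j in((0,3),(1,2),(1,0),(2,3))],np.linalg.norm(p[0]-p[3]),np.linalg.norm(p[1]-p[0]))
u=ray([(258,106),(320,109),(317,144),(254,137)],cp,.02);print(u.round(4),u.mean(0))
```

```text
[[ 0.561   0.0834  0.03  ]
 [ 0.6873  0.0864  0.03  ]
 [ 0.6912 -0.0814  0.03  ]
 [ 0.5633 -0.0857  0.03  ]] [0.62570888 0.00068377 0.03      ] [np.float64(90.8), np.float64(91.3), np.float64(1.4), np.float64(1.9)] 0.16915530246831484 0.12640477325403301
[[0.6029 0.0544 0.02  ]
 [0.654  0.0521 0.02  ]
 [0.6523 0.0238 0.02  ]
 [0.5992 0.0293 0.02  ]] [0.62710245 0.03991642 0.02      ]
```

Request:
arm_command(series="-0.008 -0.018 -0.032 0.005 0.03 -0.003 0.02; 0 0 0 0 0.025 0 0.02; 0 0 0 0 0 0 0.02; 0 0 0 0 0 0 0.02")

```text
time: 39.05
tool_pos: [0.626, -0.0444, 0.0615]
ee_rot: [-1.573, -0.007, 0.018]
wrist_force: [0.7, 0.3, 0.8]
width: 0.0276
```

Run:
```python
from h import *
look("wq6")
plan([.6267,-.0413,.0095],1.3)
```

```text
t 39.1 pos [ 0.6259 -0.0444  0.0615] yaw 1.0 w 0.0277 F [ 0.4 -0.  -1.8] rv [ 0.003 -0.005  0.007] shift in tool now [0.0005 0.052  0.0032] in tool after [0.0008 0.052  0.0031]
2 rows:
0 -0.002 0 0.000 0.026 0.002; 0 -0.002 0 0.000 0.026 0.002
```

View pics/wq6.png

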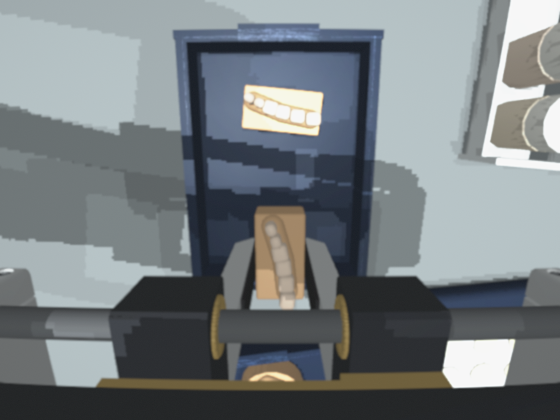

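Request:
arm_command(series="0.003 -0.004 0.006 0.001 0.025 0.003 0.02; 0 0 0 0 0.015 0 0.02; 0 0 0 0 0 0 0.02; 0 0 0 0 0 0 0.02")

```text
time: 39.5
tool_pos: [0.6306, -0.0429, 0.0278]
ee_rot: [-1.573, -0.012, 0.021]
wrist_force: [0.1, -0.2, -0.6]
width: 0.0276
```

Run:
```python
from h import *
look("wq7")
plan([.6267,-.0413,.0095],1.3)
```

```text
t 39.55 pos [ 0.6307 -0.0429  0.0279] yaw 1.2 w 0.0278 F [ 0.2 -0.3 -0.8] rv [ 0.002 -0.002  0.012] shift in tool now [-0.0042  0.0184  0.0018] in tool after [-0.0039  0.0184  0.0017]
1 rows:
0 -0.002 0 -0.004 0.018 0.002
```

View pics/wq7.png

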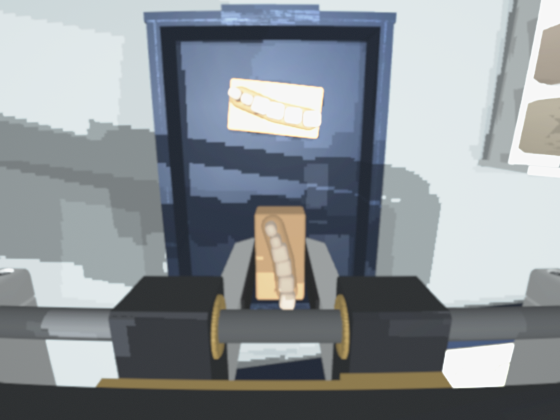

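The quadrant is in the pan's near half, well clear of upper_quad. Lowering the rest of the way.

Request:
arm_command(series="0.002 0 0.01 -0.003 0.011 0.001 0.02; 0 0 0 0 0.004 0 0.02; 0 0 0 0 0 0 0.02; 0 0 0 0 0 0 0.02")

```text
time: 39.95
tool_pos: [0.629, -0.0422, 0.0141]
ee_rot: [-1.571, -0.005, 0.021]
wrist_force: [0.0, 0.5, -0.4]
width: 0.0276
```

Request:
arm_command(series="0 0 0 0 0.002 0 0.02")

```text
time: 40.05
tool_pos: [0.6293, -0.0422, 0.0125]
ee_rot: [-1.571, -0.006, 0.021]
wrist_force: [0.2, -0.1, -0.5]
width: 0.028
```

Request:
arm_command(series="0 0 0 0 0.002 0 0.02")

```text
time: 40.15
tool_pos: [0.6294, -0.0423, 0.0105]
ee_rot: [-1.571, -0.006, 0.021]
wrist_force: [-0.4, -0.6, -1.3]
width: 0.0278
```

Request:
arm_command(series="0 0 0 0 0.0015 0 0.02")

```text
time: 40.25
tool_pos: [0.6295, -0.0423, 0.0089]
ee_rot: [-1.572, -0.006, 0.021]
wrist_force: [0.8, 0.3, 6.5]
width: 0.0274
```

Request:
arm_command(series="0 0 0 0 0.0015 0 0.02")

```text
time: 40.35
tool_pos: [0.6295, -0.0423, 0.0088]
ee_rot: [-1.572, -0.006, 0.021]
wrist_force: [-4.6, 0.7, 11.2]
width: 0.0273
```

Down on the floor. Releasing and retreating.

Request:
arm_command(series="0 0 0 0 0 0 0.02; 0 0 0 0 0 0 0.045; 0 0 0 0 0 0 0.045; 0 0 0 0 0 0 0.045; 0 0 0 0 -0.01 0 0.045; 0 0 0 0 -0.02 0 0.045; 0 0 0 0 -0.04 0 0.045; 0 0 0 0 -0.04 0 0.045; 0 0 0 0 -0.04 0 0.045; 0 0 0 0 0 0 0.045; 0 0 0 0 0 0 0.045")

```text
time: 41.45
tool_pos: [0.6282, -0.0421, 0.1665]
ee_rot: [-1.572, -0.006, 0.021]
wrist_force: [-0.5, -0.4, -0.8]
width: 0.0449
```

Run:
```python
from h import *
look("wq8",["lower_quad","upper_quad"]);plan([.4,-.1,.25],1.3)
```

```text
lower_quad 0.76 [ 0.6282 -0.0396  0.0233] [[278. 199.]]
upper_quad 0.9 [0.6266 0.0421 0.0196] [[279. 118.]]
upper_quad 0.31 [ 0.6335 -0.2532  0.0239] [[279. 370.]]
t 41.6 pos [ 0.6275 -0.042   0.1647] yaw 1.2 w 0.0451 F [0.1 0.4 0. ] rv [ 0.    -0.002  0.004] shift in tool now [-0.2284 -0.0861 -0.0532] in tool after [-0.2288 -0.0853 -0.0528]
6 rows:
0 -0.000 0 -0.038 -0.014 -0.009; 0 -0.000 0 -0.038 -0.014 -0.009; 0 -0.000 0 -0.038 -0.014 -0.009; 0 -0.000 0 -0.038 -0.014 -0.009; 0 -0.000 0 -0.038 -0.014 -0.009; 0 -0.000 0 -0.038 -0.014 -0.009
```

View pics/wq8.png

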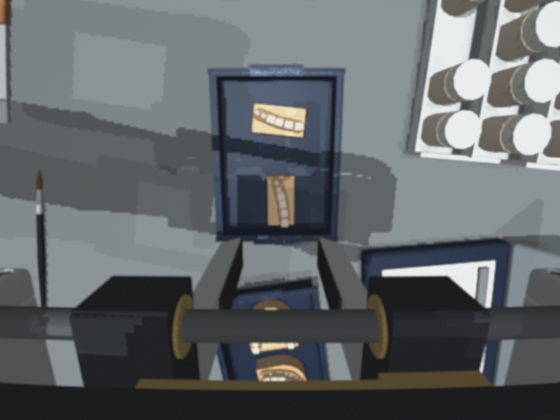

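Both quadrants lie in pan_quad, the loose one at (281,202) and the upper one at (279,120), which has not moved. I'll move the arm clear and check everything from above.

Request:
arm_command(series="0 0 0 -0.038 -0.014 -0.009 0.05; 0 0 0 -0.038 -0.014 -0.009 0.05; 0 0 0 -0.038 -0.014 -0.009 0.05; 0 0 0 -0.038 -0.014 -0.009 0.05; 0 0 0 -0.038 -0.014 -0.009 0.05; 0 0 0 -0.03 -0.01 -0.04 0.05; 0 0 0 0 0 -0.045 0.05; 0 0 0 0 0 -0.045 0.05; 0 0 0 0 0 -0.045 0.05; 0 0 0 0 0 -0.04 0.05; 0 0 0 0 0 0 0.05; 0 0 0 0 0 0 0.05")

```text
time: 42.8
tool_pos: [0.3981, -0.3093, 0.2195]
ee_rot: [-1.552, 0.039, 0.025]
wrist_force: [-0.2, -0.0, 0.1]
width: 0.0498
```

Run:
```python
from h import *
plan([.35,-.3,.25],1.3)
a=robot.snapshot("top"); b=robot.snapshot("scene")
cv2.imwrite("pics/topz.png",cv2.resize(a[110:290,110:440],None,fx=2.4,fy=2.4,interpolation=cv2.INTER_CUBIC))
cv2.imwrite("pics/scenez.png",cv2.resize(b[170:300,90:490],None,fx=2,fy=2,interpolation=cv2.INTER_CUBIC))
cp=robot.camera_params("top")
for n in names:
    for r in robot.spot_in("top",n)[:2]:
        w=cw(r["centre"],"top",cp); print(n,round(r["score"],2),w.round(3))
```

```text
t 42.8 pos [ 0.3981 -0.3093  0.2195] yaw 1.4 w 0.0498 F [-0.2 -0.   0.1] rv [-0.019  0.002 -0.039] shift in tool now [-0.049  -0.0285  0.011 ] in tool after [-0.0479 -0.0305  0.0104]
2 rows:
0 0.001 0 -0.024 -0.015 0.005; 0 0.001 0 -0.024 -0.015 0.005
jar_a 0.89 [0.628 0.273 0.03 ]
jar_a 0.74 [0.623 0.301 0.034]
chock 0.56 [0.626 0.237 0.025]
lower_full 0.64 [ 0.618 -0.2    0.021]
lower_quad 0.58 [ 0.622 -0.043  0.025]
pan_full 0.94 [ 0.625 -0.238  0.006]
pan_quad 0.88 [0.629 0.001 0.002]
jar_tray 0.57 [0.627 0.231 0.005]
upper_full 0.6 [ 0.631 -0.268  0.024]
upper_quad 0.67 [0.623 0.039 0.026]
```

View pics/topz.png

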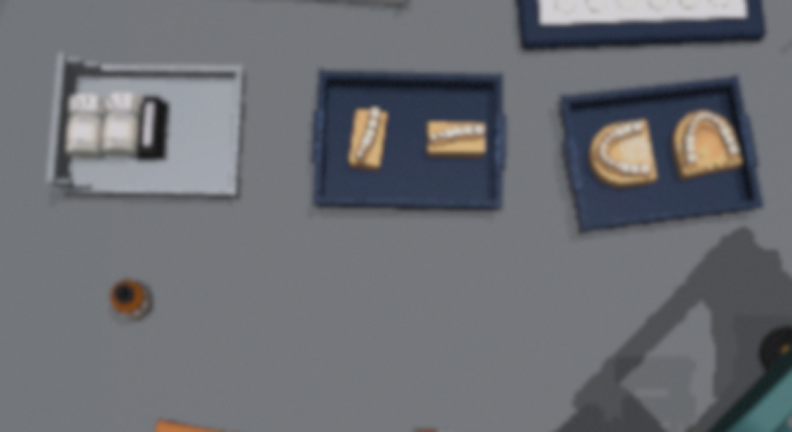

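View pics/scenez.png

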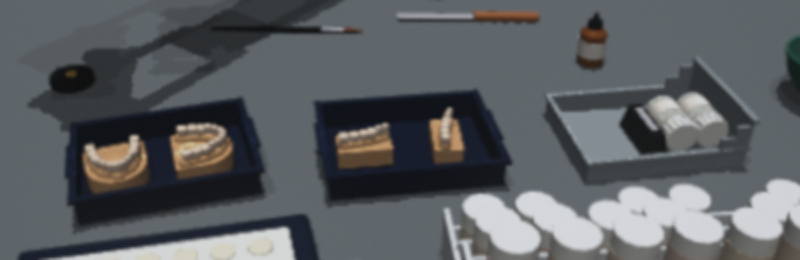

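The two jars at (85,125) and (120,125) and the chock at (150,128) form a tight row against the high wall. Each loose cast lies flat beside its partner. Handing in.

```bash
python3 -c "
from bench import robot
print(robot.close_job())"
```

```text
the job is handed in; nothing more can be done
None
```

The job is handed in at about 43 s. Nothing was dropped, and the highest wrist force I saw was about 20 N.

- **Jars and chock:** Both jars lie across the jar tray against its high end wall. The chock stands on its base, pushed against the row until it stopped moving at about 8 N.
- **Casts:** `lower_full` is flat and teeth up in the empty half of `pan_full`, and `lower_quad` likewise in `pan_quad`. I lowered each until it touched the floor, then let go. Both are turned about 90° to the cast already in the pan.
- **Last checks:** The overhead and scene pictures show everything in place with the arm clear. `upper_full` and `upper_quad` are within about 1 mm of their starting positions. The chock's final reading was about 10 mm from where I released it (y 0.237 against 0.247). That was a low-confidence detection (score 0.56), and the pictures show it touching the row.
- **What went wrong:** My first grip on `jar_b` was too high, so I opened the gripper and gripped it again before lifting.

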